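# Change over the parting blades in the locking cassette

### The job

Unlock the blade cassette by turning its black knob counter-clockwise until it clicks over. Pull out every worn blade (black grip) and lay it flat in the grey scrap tray, and slide every colour-gripped blade, flat and nose first, fully home into the bay whose tag has the colour of its grip. Then turn the knob clockwise until it clicks back over to lock them, let go, and leave the other things on the bench where they are.

Things in the scene. Friction and masses are not known exactly. Their poses are not given: they have to be found in the camera images.
- blade_red: parting blade with a red grip, lying flat (may be absent), steel, 140 (x) x 44 (y) x 5 mm. Origin: middle of its underside; +x to the brass nose (30 mm wide), z up. Upright grip block at the tail: 45 (x) x 22 (y) mm, 5 to 40 mm above the underside, centred at x = -42. Cross rib 40 mm wide at x = 8 to 14, its top at 15 mm. 0.22 kg
- bay_red (a point): where the origin of the red blade lies when fully home in the bay with the red tag; on the bench top. +x points into the bay; the nose then meets the back stop, 70 mm on. The pointed dividers begin at x = -1 mm, so a blade 80 mm back is clear of them and of the keeper; bay 50 mm wide, 26 high, no floor (blades slide on the bench). The grip stays outside
- blade_yellow: parting blade with a yellow grip, lying flat (may be absent), steel, 140 (x) x 44 (y) x 5 mm. Origin: middle of its underside; +x to the brass nose (30 mm wide), z up. Upright grip block at the tail: 45 (x) x 22 (y) mm, 5 to 40 mm above the underside, centred at x = -42. Cross rib 40 mm wide at x = 8 to 14, its top at 15 mm. 0.22 kg
- bay_yellow (a point): where the origin of the yellow blade lies when fully home in the bay with the yellow tag; on the bench top. +x points into the bay; the nose then meets the back stop, 70 mm on. The pointed dividers begin at x = -1 mm, so a blade 80 mm back is clear of them and of the keeper; bay 50 mm wide, 26 high, no floor (blades slide on the bench). The grip stays outside
- blade_blue: parting blade with a blue grip, lying flat (may be absent), steel, 140 (x) x 44 (y) x 5 mm. Origin: middle of its underside; +x to the brass nose (30 mm wide), z up. Upright grip block at the tail: 45 (x) x 22 (y) mm, 5 to 40 mm above the underside, centred at x = -42. Cross rib 40 mm wide at x = 8 to 14, its top at 15 mm. 0.22 kg
- bay_blue (a point): where the origin of the blue blade lies when fully home in the bay with the blue tag; on the bench top. +x points into the bay; the nose then meets the back stop, 70 mm on. The pointed dividers begin at x = -1 mm, so a blade 80 mm back is clear of them and of the keeper; bay 50 mm wide, 26 high, no floor (blades slide on the bench). The grip stays outside
- blade_white: parting blade with a white grip, lying flat (may be absent), steel, 140 (x) x 44 (y) x 5 mm. Origin: middle of its underside; +x to the brass nose (30 mm wide), z up. Upright grip block at the tail: 45 (x) x 22 (y) mm, 5 to 40 mm above the underside, centred at x = -42. Cross rib 40 mm wide at x = 8 to 14, its top at 15 mm. 0.22 kg
- bay_white (a point): where the origin of the white blade lies when fully home in the bay with the white tag; on the bench top. +x points into the bay; the nose then meets the back stop, 70 mm on. The pointed dividers begin at x = -1 mm, so a blade 80 mm back is clear of them and of the keeper; bay 50 mm wide, 26 high, no floor (blades slide on the bench). The grip stays outside
- blade_worn_a: worn parting blade with a black grip, at first home in the red bay (may be absent); the same shape, size and frame as the other blades
- blade_worn_b: worn parting blade with a black grip, at first home in the blue bay (may be absent); the same shape, size and frame as the other blades
- scrap_tray: fixed shallow grey tray for worn blades, 190 (x) x 160 (y) mm, rim 15 mm above the bench, walls and floor 4 mm thick; room for two blades side by side along its x. Origin under its middle, on the bench
- cassette: fixed blade cassette, 84 (x) x 270 (y) mm, dark cover 32 mm high, bays open to its -x. Origin on the bench, under its middle; bays at y = 90 red, 30 yellow, -30 blue, -90 white. The knob lifts a brass keeper bar across the mouths (x = -42 to -34): lower edge 8 mm above the bench locked (ribs cannot pass), 21 mm unlocked, top then 35. End posts 46 high at y = +-130
- knob (a joint): angle of the black locking knob on the cover: 0 = locked (grip bar along the cassette's y), 1.4 = unlocked (bar nearly along its x); grows counter-clockwise from above. A detent (over-centre brass weight on the cover) resists with about 0.2 N m, clicks over at 0.7 and then falls on to the far end
- knob_grip (a point): on the knob's vertical axis, at the height to grip (68 mm above the bench); turns with the knob: its y runs along the grip bar, 16 mm wide, 56 mm long, 48 to 82 mm above the bench
- mouse: black computer mouse, 110 x 62 x 33 mm; a bystander, to be left alone. Origin at its underside
- cleaner: bottle of lens cleaner, 64 mm across, 130 mm tall; a bystander, to be left alone. Origin at its underside
- insert_box: orange plastic box of cutting inserts, 100 x 70 x 30 mm; a bystander, to be left alone. Origin at its underside
- holder: steel tool holder standing on its flange, 64 mm across, 90 mm tall; a bystander, to be left alone. Origin at its underside
- collet: dark steel collet standing up, 42 mm across, 50 mm tall; a bystander, to be left alone. Origin at its underside
- calliper_case: grey calliper case lying flat, 70 x 200 x 28 mm; a bystander, to be left alone. Origin at its underside
- end_mill: clear plastic box with an end mill in it, 100 x 24 x 22 mm; a bystander, to be left alone. Origin at its underside
Mind the look-alikes: they are no part of the job. What is shaped like the blade_white but orange is not meant.

How it is judged (in metres and radians):
On the way, in this order (a step that is already met when the one before it is completed fails the run):
1. the knob is turned past its click to unlocked (value of joint knob above 1.15 rad), for 0.2 s.
2. with the knob unlocked, every worn blade present lies flat in the scrap tray and every coloured blade present is fully home in the bay of its colour (value of joint knob above 1.15 rad and x of blade_red in the frame of bay_red between -0.006 and 0.005 m and y of blade_red in the frame of bay_red between -0.01 and 0.01 m and z of blade_red in the frame of bay_red between -0.004 and 0.006 m and angle between each of blade_red, blade_yellow, blade_blue, blade_white, blade_worn_a, blade_worn_b's own z axis and vertical below 0.1 rad and angle between the x axis of blade_red and the x axis of bay_red, either way round below 0.2 rad and x of blade_yellow in the frame of bay_yellow between -0.006 and 0.005 m and y of blade_yellow in the frame of bay_yellow between -0.01 and 0.01 m and z of blade_yellow in the frame of bay_yellow between -0.004 and 0.006 m and angle between the x axis of blade_yellow and the x axis of bay_yellow, either way round below 0.2 rad and x of blade_blue in the frame of bay_blue between -0.006 and 0.005 m and y of blade_blue in the frame of bay_blue between -0.01 and 0.01 m and z of blade_blue in the frame of bay_blue between -0.004 and 0.006 m and angle between the x axis of blade_blue and the x axis of bay_blue, either way round below 0.2 rad and x of blade_white in the frame of bay_white between -0.006 and 0.005 m and y of blade_white in the frame of bay_white between -0.01 and 0.01 m and z of blade_white in the frame of bay_white between -0.004 and 0.006 m and angle between the x axis of blade_white and the x axis of bay_white, either way round below 0.2 rad and x of blade_worn_a in the frame of scrap_tray between -0.035 and 0.035 m and y of blade_worn_a in the frame of scrap_tray between -0.065 and 0.065 m and z of each of blade_worn_a, blade_worn_b in the frame of scrap_tray below 0.009 m and x of blade_worn_b in the frame of scrap_tray between -0.035 and 0.035 m and y of blade_worn_b in the frame of scrap_tray between -0.065 and 0.065 m), for 0.2 s.
3. the knob is turned back past its click to locked, the blades still home (value of joint knob below 0.25 rad and x of blade_red in the frame of bay_red between -0.009 and 0.005 m and y of blade_red in the frame of bay_red between -0.01 and 0.01 m and z of blade_red in the frame of bay_red between -0.004 and 0.006 m and angle between each of blade_red, blade_yellow, blade_blue, blade_white, blade_worn_a, blade_worn_b's own z axis and vertical below 0.1 rad and angle between the x axis of blade_red and the x axis of bay_red, either way round below 0.2 rad and x of blade_yellow in the frame of bay_yellow between -0.009 and 0.005 m and y of blade_yellow in the frame of bay_yellow between -0.01 and 0.01 m and z of blade_yellow in the frame of bay_yellow between -0.004 and 0.006 m and angle between the x axis of blade_yellow and the x axis of bay_yellow, either way round below 0.2 rad and x of blade_blue in the frame of bay_blue between -0.009 and 0.005 m and y of blade_blue in the frame of bay_blue between -0.01 and 0.01 m and z of blade_blue in the frame of bay_blue between -0.004 and 0.006 m and angle between the x axis of blade_blue and the x axis of bay_blue, either way round below 0.2 rad and x of blade_white in the frame of bay_white between -0.009 and 0.005 m and y of blade_white in the frame of bay_white between -0.01 and 0.01 m and z of blade_white in the frame of bay_white between -0.004 and 0.006 m and angle between the x axis of blade_white and the x axis of bay_white, either way round below 0.2 rad and x of blade_worn_a in the frame of scrap_tray between -0.035 and 0.035 m and y of blade_worn_a in the frame of scrap_tray between -0.065 and 0.065 m and z of each of blade_worn_a, blade_worn_b in the frame of scrap_tray below 0.009 m and x of blade_worn_b in the frame of scrap_tray between -0.035 and 0.035 m and y of blade_worn_b in the frame of scrap_tray between -0.065 and 0.065 m), for 0.2 s.
At the end, for the whole second after the job is handed in: Knob locked (below 0.25 rad); every coloured blade present flat, at rest and home in the bay of its colour (within 9 mm along it, 10 mm sideways, square within 0.2 rad); every worn blade present flat on the floor of the scrap tray (all of step 3 and linear speed of each of blade_red, blade_yellow, blade_blue, blade_white, blade_worn_a, blade_worn_b below 0.02 m/s); the robot touches nothing.
It fails at once if a bystander is shifted more than 40 mm (distance of any of mouse, cleaner, insert_box, holder, collet, calliper_case, end_mill from where it was at the start of the episode above 0.04 m).
It fails at once if a standing bystander is knocked over (angle between any of cleaner, holder, collet's own z axis and vertical above 0.6 rad).
Of blade_red, blade_yellow, blade_blue, blade_white only 3 to 4 are there at a start; the rules pass over those that are not, and their reading is None.
Of blade_worn_a, blade_worn_b only 1 to 2 are there at a start; the rules pass over those that are not, and their reading is None.
At some moment in a run one of blade_red, blade_yellow, blade_blue, blade_white may be knocked a few centimetres aside while the robot is not near it.
Once in a run the grip may slacken for a moment while it holds something.
It also fails if it takes over 208 s, if anything falls off the work surface, if the arm or the gripper's body presses on something with over 40 N, if the wrist force passes 120 N, or if a joint passes its speed limit or range.

### The arm

A 6-joint arm with a two-finger parallel gripper is mounted at the origin on the work surface. World frame = base frame: x ahead of the robot, y to its left, z up, the work surface at z = 0. Lengths are in m, angles in degrees, forces in N, time in s.
With the tool pointing down it reaches from about 0.4 to 0.825 m from the base axis. Payload 7 kg.
Tool frame: the origin (TCP) lies between the finger pads; the fingertips stand ctrl.tip_extent ahead of it and the grasp point (between the pads) lies 2 mm behind it (ctrl.tip_extent is the distance from the TCP to the fingertips, in m); z points along the fingers, y is the direction in which the jaws open and shut (so a half turn about z gives the same grasp; the last joint's range is limited). The gripper opens to 88 mm and grips with 3 to 60 N. Pads are 19 mm wide; open, the fingers measure 130 mm over their backs; the gripper's body (78 mm by 193 mm) begins 47 mm behind the grasp point.
Start: joints at [88.7, 20.546, 0.682, 0, -70.136, -16.507], TCP at [0.206, 0.643, 0.244] pointing down, gripper open.
Joint ranges: [-176.03, 176.03], [-82.01, 121.73], [-58.28, 71.71], [-173.87, 95.51], [-174.79, -0.11], [-173.66, 173.66]. Speed limits (degrees/s): [136.94, 136.94, 172.46, 180, 180, 180].

### API

Orientations are given as [roll, pitch, yaw] about the fixed x, y, z axes, in that order (R = Rz(yaw) Ry(pitch) Rx(roll)).
In Python, from plant import ctrl gives the robot as it stands.
- The arm moves only by the shell command python3 -m handwheel 'ROWS' [OPENING]. ROWS is JSON, a list of rows, each a list of 6 numbers: the shift along the tool's x, y, z in m, then the turn, a rotation vector about the tool's x, y, z in rad. In form: [[dx, dy, dz, ax, ay, az], ...]. A call has 1 to 8 rows; each row is the pose to reach, as a shift and turn from the pose commanded when the call began, along the tool's axes at that moment; what a row does not reach only later rows make up. A row lasts 1/8 s, in which the tool goes at most 62.5 mm and 10.7 degrees, less where a joint would pass 70% of its speed; a pose out of reach is approached as far as the arm can. A call with a gripper value outside its range is refused whole. OPENING is the closure, from -1 (fully open) to 1 (shut), so that 0 is half open, set as the call begins (- or left out, the last holds). The fingers move at their own pace and stop on an object; the grip force is fixed at half the most. Time passes only in rows, so rows that repeat a pose let the fingers close. It gives the time, the measured TCP pose, the force and the opening at its end, in the units of the state.
- ctrl.get_obs(): the state, without advancing time (a new reading comes with each control period).
- ctrl.snapshot(name): name is "scene" or "top" or "wrist"; returns a dict with "img" (400x640x3 uint8, blue, green, red), "fx", "fy", "cx", "cy" (pixels), "R" (3x3) and "t" (3): a world point X has camera coordinates R X + t. Camera axes: x right, y down, z forward; pixel columns grow to the right and rows downward; lengths in m; the calibration is good to about 2 mm. A picture is of the moment at which its call begins. There is no depth.
- ctrl.close_job(): hands the job in, once; it reports no verdict.
The state is a dict: "clock": time; "joint_pos": joint angles; "qvel": joint speeds; "tau": joint torques, N m; "tool_pos": TCP position; "orientation": TCP orientation; "force": force on the tool from outside, world axes, zero at the start; "moment": the same for the moment, N m; "opening": finger opening in m.
Only numpy, scipy, OpenCV 4.12 (cv2) and the standard library are available. Lean on these libraries where they do the work, as an engineer would, in place of code of your own. Each camera call takes 0.05 s, during which the arm holds its last target.

## Working session

There is one attempt and no reset: what is moved stays moved. The work goes in short steps, Python scripts to look and compute and a shell command to move; the robot and the scene stay as the last step left them, time stands still between calls to the robot, and variables do not carry over. Pictures are saved under pics/ and viewed, and the job is handed in when it is done.

```bash
ls; mkdir -p pics; python3 - <<'E'
from plant import ctrl
import cv2
o=ctrl.get_obs();print(o); print(ctrl.tip_extent)
for n in ["scene","top","wrist"]:
    s=ctrl.snapshot(n);cv2.imwrite(f"pics/{n}0.png",s["img"]);print(n,s["fx"],s["cx"],s["cy"],s["R"],s["t"])
E
```

```text
pics
{'clock': 0.0, 'joint_pos': array([ 8.86990621e+01,  2.05900480e+01,  6.33966946e-01, -2.02243392e-02,
       -7.01343050e+01, -1.65082739e+01]), 'qvel': array([ 0.01431164, -0.01501185, -0.10140959, -0.04758217,  0.0006313 ,
        0.0272101 ]), 'tau': array([-4.82042105e-04, -5.82721674e+01,  2.93047446e+01,  6.99722752e+00,
        6.70033711e-03, -1.58403782e-04]), 'tool_pos': array([0.20631412, 0.64222182, 0.24263945]), 'orientation': array([ 1.79907937e+02, -7.45749073e-03, -1.78160933e+01]), 'force': array([-0.24588676, -0.16373418,  0.70227461]), 'moment': array([ 0.03659785, -0.04386886,  0.0195073 ]), 'opening': 0.08743863950411916}
0.017
scene 467.09109267008364 316.84151248327385 201.3333221652812 [[ 0.70693635  0.70718802  0.01122929]
 [ 0.58153359 -0.5721434  -0.57833434]
 [-0.40256635  0.41537578 -0.81572256]] [-0.45310295 -0.20558869  1.60975202]
top 435.1252324145945 316.82332843680524 203.6424394069989 [[-0.01803032 -0.99981735 -0.00633776]
 [-0.9924608   0.0186655  -0.12113284]
 [ 0.12122902  0.00410592 -0.99261607]] [0.12229108 0.55564049 1.61584486]
wrist 276.9188775702518 317.55555162147976 200.4538024475936 [[-3.06302757e-01 -9.51933883e-01  7.09344949e-04]
 [-9.05739493e-01  2.91667985e-01  3.07515457e-01]
 [-2.92941276e-01  9.35503505e-02 -9.51542821e-01]] [ 0.67491822 -0.03918198  0.39093839]
```

View pics/scene0.png

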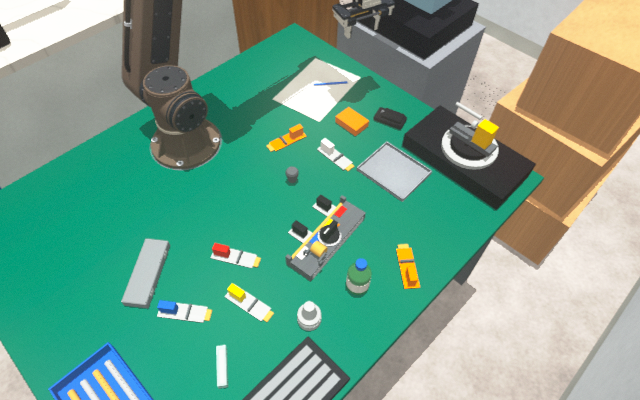

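View pics/top0.png

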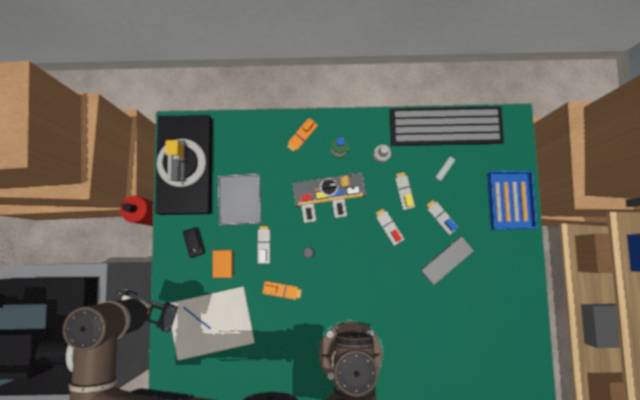

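View pics/wrist0.png

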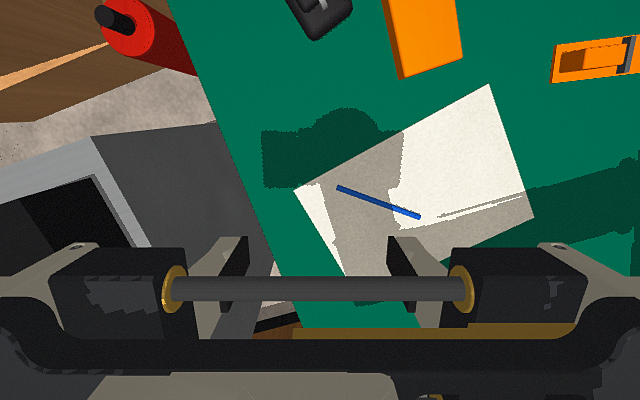

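The four coloured blades are at top-view pixels red (390,227), yellow (404,190), blue (442,217) and white (264,245). The worn blades sit in the bays at (309,213) and (340,208). The orange look-alikes are at (282,291) and (302,135). I'll measure these next.

```bash
cat > h.py <<'E'
import numpy as np, cv2
from plant import ctrl
from scipy.spatial.transform import Rotation as Ro
def ray(s,u,v,z):
    d=s["R"].T@np.array([(u-s["cx"])/s["fx"],(v-s["cy"])/s["fy"],1.]); c=-s["R"].T@s["t"]
    return (c+d*(z-c[2])/d[2])
def proj(s,X):
    c=s["R"]@np.array(X,float)+s["t"]; return np.array([s["fx"]*c[0]/c[2]+s["cx"],s["fy"]*c[1]/c[2]+s["cy"]])
def crop(s,name,u0,v0,u1,v1,k):
    cv2.imwrite("pics/"+name+".png",cv2.resize(s["img"][v0:v1,u0:u1],None,fx=k,fy=k,interpolation=cv2.INTER_CUBIC))
HS={"red":[((0,150,90),(6,255,255)),((174,150,90),(180,255,255))],"yellow":[((24,150,90),(33,255,255))],"blue":[((105,150,80),(125,255,255))],"orange":[((8,150,90),(20,255,255))],"white":[((0,0,150),(180,60,255))],"brass":[((17,90,90),(27,255,255))]}
def mask(img,c):
    h=cv2.cvtColor(img,cv2.COLOR_BGR2HSV); m=0
    for a,b in HS[c]: m=m|cv2.inRange(h,a,b)
    return m
def blobs(img,c,mn=15,box=None):
    m=mask(img,c)
    if box is not None:
        k=np.zeros_like(m);k[box[1]:box[3],box[0]:box[2]]=1;m=m*k
    n,l,st,ce=cv2.connectedComponentsWithStats(m)
    return [(ce[i],st[i]) for i in range(1,n) if st[i][4]>=mn]
E
python3 - <<'E'
from h import *
s=ctrl.snapshot("top"); 
crop(s,"topA",280,130,480,290,4); crop(s,"topB",200,160,360,280,5)
for c in HS:
    for ce,st in blobs(s["img"],c,8,(155,105,535,330)):
        print(c,ce.round(1),st,ray(s,*ce,0.02).round(3)[:2])
s=ctrl.snapshot("scene"); crop(s,"scA",200,170,400,330,4)
E
```

```text
red [306.  196.8] [302 194   9   6  42] [0.587 0.153]
red [395.8 235.3] [392 231   9  10  47] [ 0.433 -0.185]
yellow [319.4 195.3] [317 193   7   5  21] [0.592 0.102]
yellow [408.1 200.4] [405 196   7  10  49] [ 0.566 -0.237]
blue [339.9 141.2] [337 138   7   8  44] [0.803 0.018]
blue [511.8 198.5] [ 488  171   47   58 1420] [ 0.565 -0.633]
blue [339.3 192.2] [337 190   5   5  17] [0.602 0.025]
blue [450.9 224.6] [446 220  11  10  60] [ 0.47  -0.395]
orange [302.4 133.5] [289 119  28  30 348] [0.836 0.163]
orange [181.4 154.2] [179 150   4   8  12] [0.763 0.635]
orange [222.5 263.2] [213 250  20  27 528] [0.34  0.471]
orange [273.2 288.6] [263 282  21  14 232] [0.243 0.281]
orange [290.9 291.7] [285 286  13  12 127] [0.23  0.215]
white [199.2 106.5] [155 105 101   7 387] [0.954 0.569]
white [329.5 105.3] [282 105 109   2 166] [0.948 0.055]
white [195.9 162.6] [184 140  21  45 331] [0.729 0.578]
white [382.4 151.9] [375 145  15  15 128] [ 0.757 -0.146]
white [165.5 168.8] [157 146  25  40 264] [0.706 0.695]
white [175.4 156.9] [174 156   4   3  11] [0.753 0.658]
white [445.1 168.1] [4
[... 1218 characters left out ...]
288] [0.789 0.665]
brass [291.2 146.8] [288 141  10  10  42] [0.784 0.208]
brass [400.2 174.3] [397 173   8   4  26] [ 0.667 -0.211]
brass [344.4 181. ] [340 176  10  11  99] [0.645 0.004]
brass [506.4 201.6] [504 183   5  38  88] [ 0.554 -0.612]
brass [523.5 201.4] [521 183   6  37 103] [ 0.553 -0.677]
brass [327.8 198.1] [298 192  66  14 242] [0.58 0.07]
brass [408.4 200. ] [404 194   9  13  82] [ 0.567 -0.238]
brass [430.1 203.4] [427 201   8   6  29] [ 0.552 -0.321]
brass [379.6 211.9] [376 209   8   6  27] [ 0.523 -0.127]
brass [263.5 227.1] [260 226   8   3  22] [0.474 0.316]
brass [212.  264.5] [212 252   2  26  26] [0.336 0.511]
brass [297.5 292.7] [294 286   7  13  51] [0.226 0.19 ]
```

View pics/topA.png

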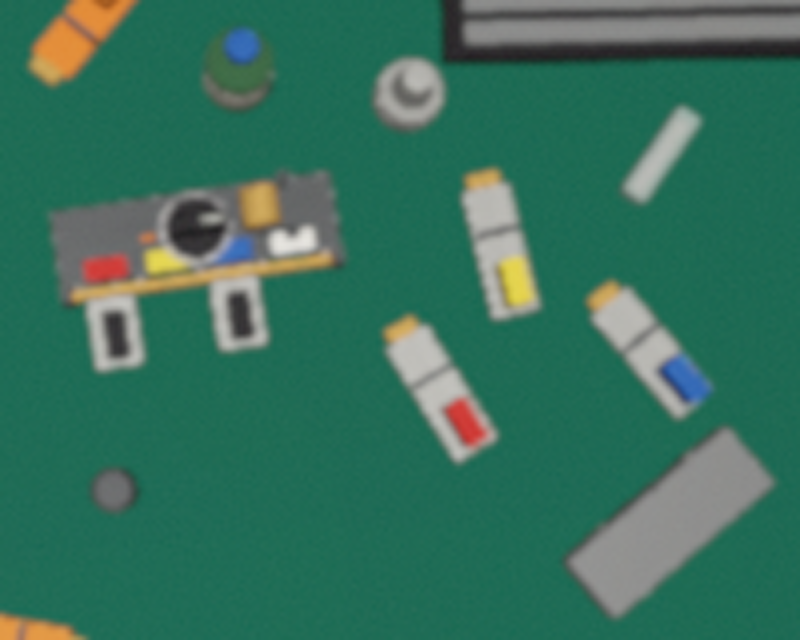

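View pics/topB.png

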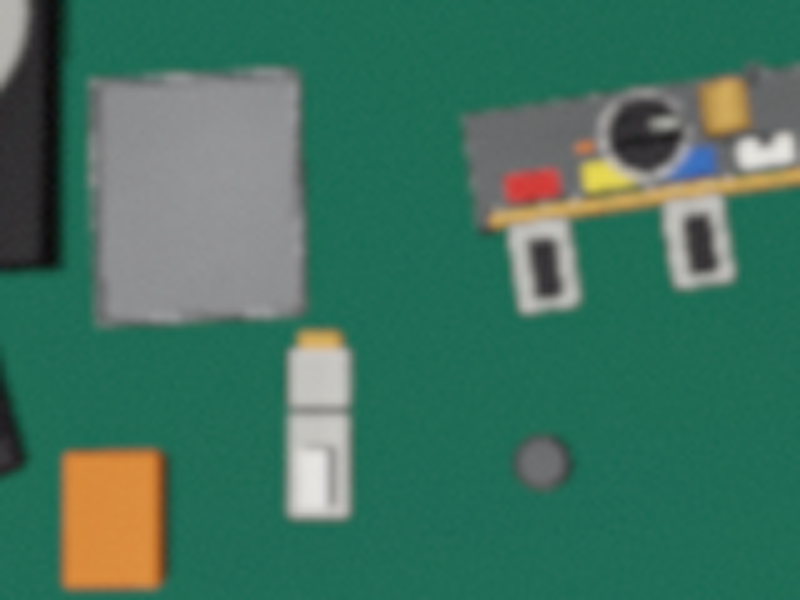

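View pics/scA.png

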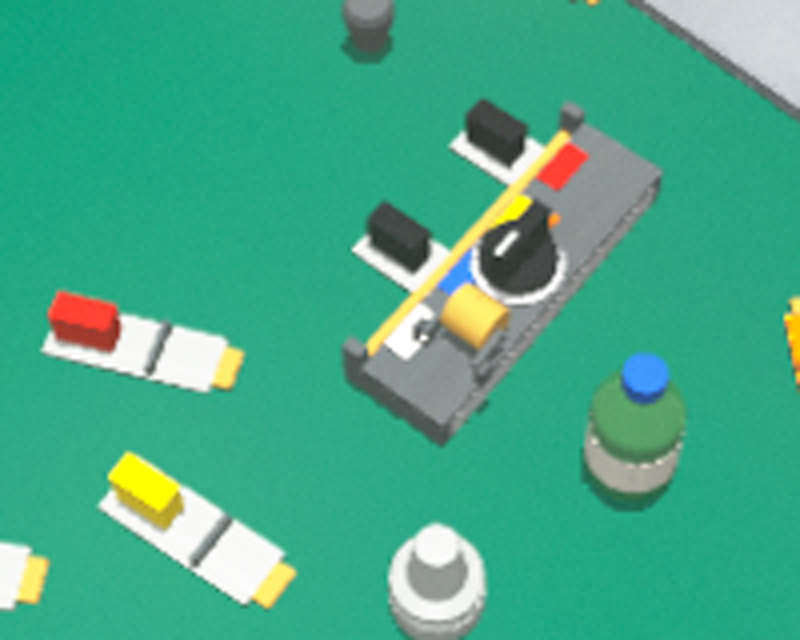

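```bash
cat >> h.py <<'E'
def go(x,y,z,yaw,o=None):
    """print the tool-axis shift+turn from measured pose to tool-down pose"""
    o=o or ctrl.get_obs(); R=Ro.from_euler('xyz',o["orientation"],degrees=True)
    T=Ro.from_euler('xyz',[180,0,yaw],degrees=True)
    d=R.inv().apply(np.array([x,y,z])-o["tool_pos"]); r=(R.inv()*T).as_rotvec()
    print("row",d.round(4),r.round(4),"dist rows",round(np.linalg.norm(d)/.0625,1),"turn rows",round(np.degrees(np.linalg.norm(r))/10.7,1))
def st():
    o=ctrl.get_obs();print("t",round(o["clock"],2),o["tool_pos"].round(4),o["orientation"].round(2),"F",o["force"].round(1),"op",round(o["opening"],4),"j",o["joint_pos"].round(0));return o
E
python3 - <<'E'
from h import *
s=ctrl.snapshot("top")
t={n:ray(s,*p,0.033)[:2] for n,p in dict(red=(306,196.8),yellow=(319.4,195.3),blue=(339.3,192.2),white=(352.7,190.2)).items()}
for k in t: print(k,t[k].round(4))
d=t["red"]-t["white"]; print("len",np.linalg.norm(d),"cass yaw",np.degrees(np.arctan2(-d[0],d[1])))
for nm,p,z in [("knob",(329,185),.06)]: print(nm,ray(s,*p,z))
w=ctrl.snapshot("wrist"); c=-w["R"].T@w["t"]; o=st(); R=Ro.from_euler('xyz',o["orientation"],degrees=True)
print("cam in tool",R.inv().apply(c-o["tool_pos"]), R.inv().apply(w["R"][2]))
go(0.50,0.06,0.27,-7,o)
E
```

```text
red [0.5849 0.1527]
yellow [0.5897 0.1017]
blue [0.6002 0.0257]
white [ 0.6069 -0.0255]
len 0.1795248513545697 cass yaw 7.038205563118322
knob [0.6242227  0.06499099 0.06      ]
t 0.35 [0.2064 0.6426 0.2434] [179.98  -0.   -17.81] F [-0.1  0.3  0. ] op 0.0876 j [ 89.  21.   1.  -0. -70. -17.]
cam in tool [ 0.0832615  -0.00032848 -0.14072085] [-3.07655684e-01 -6.79792075e-04  9.51497513e-01]
row [ 0.4577  0.4649 -0.0264] [ 0.0004 -0.     -0.1886] dist rows 10.4 turn rows 1.0
```

```bash
python3 -m handwheel '[[0.25,0.23,-0.02,0,0,-0.1],[0.25,0.23,-0.02,0,0,-0.1],[0.25,0.23,-0.02,0,0,-0.1],[0.25,0.23,-0.02,0,0,-0.1],[0.25,0.23,-0.02,0,0,-0.1],[0.25,0.23,-0.02,0,0,-0.1],[0.49,0.45,-0.03,0,0,-0.43],[0.49,0.45,-0.03,0,0,-0.43]]'
python3 -m handwheel '[[0.1,0.1,0,0,0,-0.1],[0.25,0.22,0,0,0,-0.33],[0.25,0.22,0,0,0,-0.33],[0.25,0.22,0,0,0,-0.33],[0.25,0.22,0,0,0,-0.33],[0.25,0.22,0,0,0,-0.33],[0.25,0.22,0,0,0,-0.33],[0.25,0.22,0,0,0,-0.33]]'
python3 -c "
from h import *
o=st(); go(0.54,0.06,0.27,7,o)"
```

```text
clock: 1.35
tool_pos: [0.4335, 0.2433, 0.2676]
orientation: [-180.0, -0.0, 7.0]
force: [0.7, -0.0, -0.7]
opening: 0.0875
clock: 2.35
tool_pos: [0.7063, 0.0551, 0.267]
orientation: [-180.0, 0.0, 25.5]
force: [-0.0, -0.7, 0.9]
opening: 0.0877
t 2.35 [0.7063 0.0551 0.267 ] [-1.7999e+02  3.0000e-02  2.5540e+01] F [-0.  -0.7  0.9] op 0.0877 j [ 20.  23.   7.  -0. -74.  95.]
row [-0.148  -0.0761 -0.003 ] [-1.000e-04  5.000e-04  3.235e-01] dist rows 2.7 turn rows 1.7
```

```bash
python3 -m handwheel '[[-0.148,-0.076,-0.003,0,0,0.3235],[-0.148,-0.076,-0.003,0,0,0.3235],[-0.148,-0.076,-0.003,0,0,0.3235],[-0.148,-0.076,-0.003,0,0,0.3235],[-0.148,-0.076,-0.003,0,0,0.3235],[-0.148,-0.076,-0.003,0,0,0.3235]]'
python3 - <<'E'
from h import *
st()
w=ctrl.snapshot("wrist"); cv2.imwrite("pics/w1.png",w["img"])
for c in ["red","yellow","blue","white"]:
    for ce,s in blobs(w["img"],c,60): print(c,ce.round(1),s,ray(w,*ce,.033).round(4)[:2])
E
```

```text
clock: 3.1
tool_pos: [0.5409, 0.0601, 0.2702]
orientation: [180.0, -0.0, 7.0]
force: [-0.3, -0.4, 1.0]
opening: 0.0875
t 3.1 [0.5409 0.0601 0.2702] [ 1.80e+02 -1.00e-02  7.03e+00] F [-0.3 -0.4  1. ] op 0.0875 j [ 27.   7. -14.   0. -69.  70.]
red [252.4 133.2] [237 126  32  16 468] [0.5853 0.1538]
red [457.  244.7] [448 240  21  12 123] [ 0.4585 -0.1617]
yellow [372.5 104.8] [359  89  27  32 591] [0.6399 0.0017]
yellow [525.7 103.6] [515  98  23  12 210] [ 0.6655 -0.1939]
yellow [293.6 134. ] [283 125  30  16 314] [0.5908 0.0993]
yellow [524.4 180.3] [ 507  163   36   36 1022] [ 0.5674 -0.2277]
yellow [569.8 193. ] [560 185  21  16 144] [ 0.5573 -0.2983]
yellow [143.9 193.8] [135 189  20  10 146] [0.4822 0.3028]
yellow [439.4 196.3] [430 189  20  14 131] [ 0.5299 -0.1156]
yellow [223.7 333. ] [211 326  21  13 105] [0.2483 0.1854]
blue [346.6 133.6] [328 125  31  16 329] [0.6    0.0293]
blue [598.5 249.5] [579 233  40  36 785] [ 0.4769 -0.3773]
white [371.1   6.1] [349   0  46  16 497] [0.7471 0.0232]
white [512.   22.8] [ 476    0   84   54 2658] [ 0.7509 -0.146 ]
white [68.4 99.9] [
[... 449 characters left out ...]
 12  85] [ 0.5926 -0.0717]
white [220.7 149.4] [217 144   8  12  86] [0.5585 0.1953]
white [262.6 165.8] [244 151  32  42 597] [0.5431 0.1375]
white [339.2 166.3] [326 150  30  42 659] [0.5553 0.0327]
white [588.7 255.3] [ 537  190  103  134 3500] [ 0.4656 -0.3668]
white [435.6 238.7] [ 396  195   74   81 2321] [ 0.4643 -0.1269]
white [146.  221.7] [ 130  196   32   52 1271] [0.439  0.3028]
white [214.5 257.6] [ 188  237   52   39 1025] [0.3915 0.2022]
white [ 41.9 275.6] [   0  243   99   87 2208] [0.3261 0.4714]
white [206.3 316.9] [193 301  29  38 775] [0.2783 0.2147]
white [428.3 313.6] [415 301  28  27 604] [ 0.3299 -0.1493]
white [248.  386.2] [  88  372  310   28 7964] [0.1321 0.139 ]
```

View pics/w1.png

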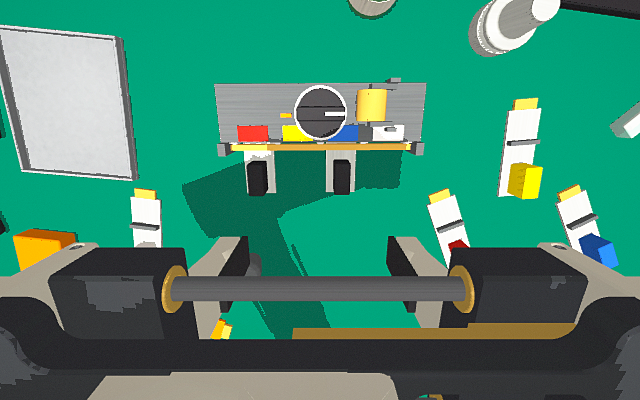

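```bash
python3 - <<'E'
from h import *
o=st(); w=ctrl.snapshot("wrist"); crop(w,"w1c",205,70,445,210,3.3)
ps=7.03*np.pi/180; ex=np.array([np.cos(ps),np.sin(ps)]);ey=np.array([-ex[1],ex[0]])
for n,p,z in [("postL",(223,149),.046),("postR",(419,148.5),.046),("cornL",(215,84),.032),("cornR",(427,83),.032),("ring",(320.3,112),.034),("knobtop",(320.3,112),.075),("tagR",(252.4,133.2),.033)]:
    q=ray(w,*p,z)[:2]; print(n,q.round(4),"in rotated axes",(q@ex).round(4),(q@ey).round(4))
E
```

```text
t 3.15 [0.5409 0.06   0.2699] [1.7999e+02 3.0000e-02 7.0200e+00] F [-0.7  0.1 -0.6] op 0.0876 j [ 27.   7. -14.   0. -69.  70.]
postL [0.5617 0.1877] in rotated axes 0.5805 0.1176
postR [ 0.5935 -0.0661] in rotated axes 0.5809 -0.1383
cornL [0.6401 0.2037] in rotated axes 0.6602 0.1238
cornR [ 0.6738 -0.0623] in rotated axes 0.6612 -0.1443
ring [0.6228 0.0672] in rotated axes 0.6263 -0.0095
knobtop [0.6229 0.0676] in rotated axes 0.6265 -0.0091
tagR [0.5852 0.1534] in rotated axes 0.5996 0.0807
```

View pics/w1c.png

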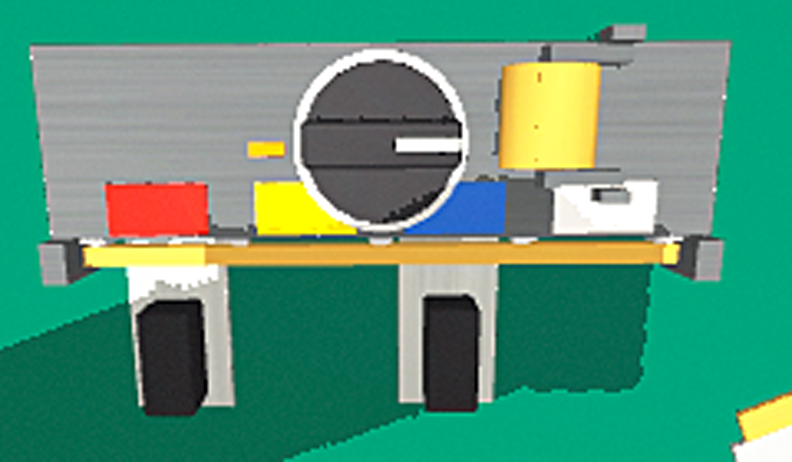

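```bash
python3 - <<'E'
from h import *
w=ctrl.snapshot("wrist")
ps=7.02*np.pi/180; ex=np.array([np.cos(ps),np.sin(ps)]);ey=np.array([-ex[1],ex[0]]); C=np.array([.6187,-.0103])
f=lambda u,v,z:(np.array([ray(w,u,v,z)[:2]@ex,ray(w,u,v,z)[:2]@ey])-C).round(4)
cr=lambda u,v:(205+u/3.3,70+v/3.3)
print("tail blue",f(*cr(447,402),.005),"tailred",f(*cr(195,405),.005))
print("knob bar",f(*cr(382,143),.082), "griptop blue", f(*cr(450,302),.04),f(*cr(450,410),.005))
print("C world",ex*C[0]+ey*C[1])
go(.623,.067,.15,-83)
E
```

```text
tail blue [-0.1085 -0.0305] tailred [-0.1098  0.086 ]
knob bar [0.0063 0.0007] griptop blue [-0.0559 -0.0277] [-0.1123 -0.032 ]
C world [0.61532077 0.06539213]
row [0.0825 0.0028 0.1196] [1.0000e-03 5.0000e-04 1.5707e+00] dist rows 2.3 turn rows 8.4
```

```bash
python3 -m handwheel '[[0.0825,0.003,0.06,0,0,1.5707],[0.0825,0.003,0.06,0,0,1.5707],[0.0825,0.003,0.06,0,0,1.5707],[0.0825,0.003,0.06,0,0,1.5707],[0.0825,0.003,0.06,0,0,1.5707],[0.0825,0.003,0.06,0,0,1.5707],[0.0825,0.003,0.06,0,0,1.5707],[0.0825,0.003,0.06,0,0,1.5707]]' 0.1
python3 -c "
from h import *
o=st(); go(0.6222,0.067,0.068,-83,o);w=ctrl.snapshot('wrist'); cv2.imwrite('pics/w2.png',w['img'])"
```

```text
clock: 4.25
tool_pos: [0.623, 0.0666, 0.2094]
orientation: [179.9, -0.0, -79.3]
force: [0.1, 0.6, 0.2]
opening: 0.0395
t 4.25 [0.623  0.0666 0.2094] [ 1.7993e+02 -2.0000e-02 -7.9320e+01] F [0.1 0.6 0.2] op 0.0395 j [ 24.  17.  -9.   0. -64. -13.]
row [-0.0006  0.0005  0.1414] [ 0.0011 -0.0003  0.0643] dist rows 2.3 turn rows 0.3
```

View pics/w2.png

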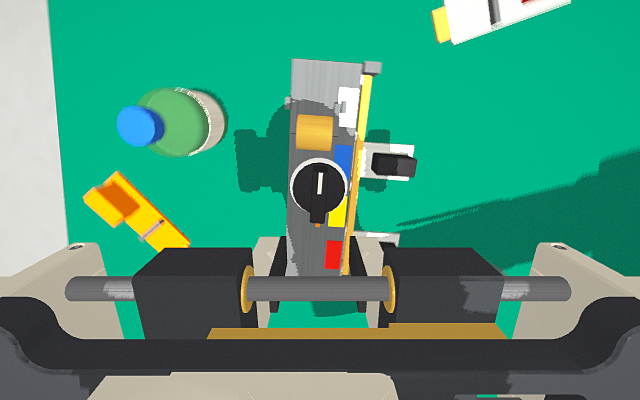

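```bash
python3 -m handwheel '[[0,0,0.05,0,0,0.03],[0,0,0.1,0,0,0.064],[0,0,0.12,0,0,0.064],[0,0,0.13,0,0,0.064],[0,0,0.141,0,0,0.064],[0,0,0.141,0,0,0.064]]'
python3 -m handwheel '[[0,0,0,0,0,0],[0,0,0,0,0,0],[0,0,0,0,0,0],[0,0,0,0,0,0],[0,0,0,0,0,0]]' 1
```

```text
clock: 5.05
tool_pos: [0.6226, 0.0667, 0.0689]
orientation: [180.0, -0.0, -82.6]
force: [0.6, 0.8, -0.4]
opening: 0.0398
clock: 5.68
tool_pos: [0.622, 0.0667, 0.0697]
orientation: [179.9, -0.0, -82.6]
force: [-4.9, 0.4, 6.2]
opening: 0.0154
```

```bash
python3 -m handwheel '[[0,0,0,0,0,-0.12],[0,0,0,0,0,-0.24],[0,0,0,0,0,-0.36],[0,0,0,0,0,-0.48],[0,0,0,0,0,-0.6],[0,0,0,0,0,-0.72],[0,0,0,0,0,-0.84],[0,0,0,0,0,-0.94]]'
python3 -m handwheel '[[0,0,0,0,0,-0.12],[0,0,0,0,0,-0.24],[0,0,0,0,0,-0.36],[0,0,0,0,0,-0.44],[0,0,0,0,0,-0.44],[0,0,0,0,0,-0.44]]'
python3 -c "
from h import *
o=st(); print(o['moment']);w=ctrl.snapshot('scene'); crop(w,'s3',250,170,400,300,5)"
```

```text
clock: 6.68
tool_pos: [0.6221, 0.0668, 0.0697]
orientation: [180.0, 0.0, -28.5]
force: [-4.4, 0.0, 6.6]
opening: 0.0154
clock: 7.42
tool_pos: [0.6224, 0.0669, 0.0696]
orientation: [-180.0, 0.0, -3.5]
force: [-1.9, 0.3, 4.2]
opening: 0.0165
t 7.42 [0.6224 0.0669 0.0696] [-1.80e+02  1.00e-02 -3.52e+00] F [-1.9  0.3  4.2] op 0.0165 j [ 24.  25. -18.  -0. -47.  63.]
[0.18768212 1.09772229 0.07273286]
```

View pics/s3.png

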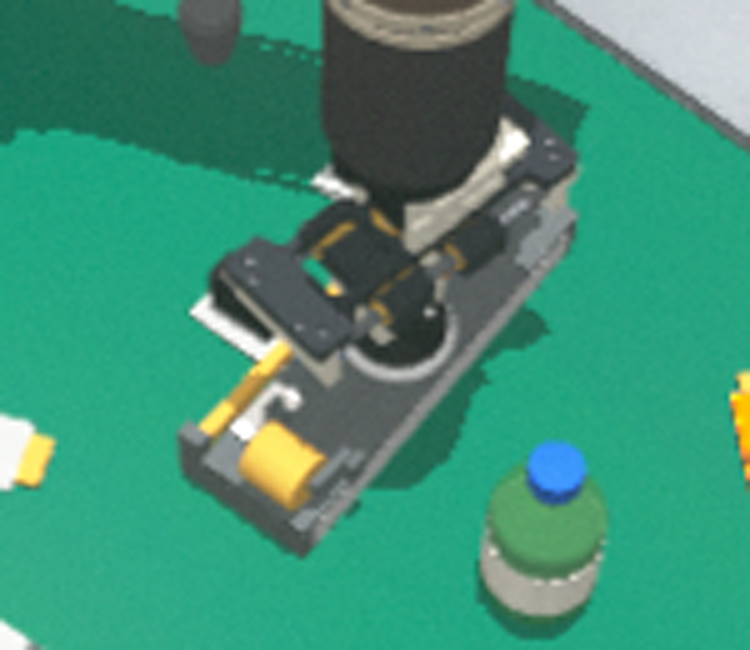

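```bash
python3 -m handwheel '[[0,0,0,0,0,0],[0,0,0,0,0,0],[0,0,0,0,0,0],[0,0,-0.03,0,0,0],[0,0,-0.08,0,0,0],[0,0,-0.13,0,0,0],[0,0,-0.14,0,0,0]]' 0.2
python3 -c "
from h import *
o=st(); go(0.49,0.09,0.21,7,o)
C=np.array([.6153,.0654]);p=np.radians(7.02);R=np.array([[np.cos(p),-np.sin(p)],[np.sin(p),np.cos(p)]])
for n,y in dict(red=.09,yellow=.03,blue=-.03,white=-.09).items(): print(n,'origin',(C+R@[-.040,y]).round(4),'grip',(C+R@[-.082,y]).round(4),'pre80 grip',(C+R@[-.167,y]).round(4))
"
```

```text
clock: 8.35
tool_pos: [0.6246, 0.0673, 0.2135]
orientation: [-179.9, -0.4, -3.5]
force: [0.0, 0.3, -1.0]
opening: 0.0349
t 8.35 [0.6246 0.0673 0.2135] [-179.87   -0.37   -3.51] F [ 0.   0.3 -1. ] op 0.0349 j [ 24.  17.  -8.   0. -64.  63.]
row [-0.1358 -0.0144  0.0027] [-0.0017 -0.0067 -0.1834] dist rows 2.2 turn rows 1.0
red origin [0.5646 0.1498] grip [0.5229 0.1447] pre80 grip [0.4386 0.1343]
yellow origin [0.5719 0.0903] grip [0.5302 0.0852] pre80 grip [0.4459 0.0748]
blue origin [0.5793 0.0307] grip [0.5376 0.0256] pre80 grip [0.4532 0.0152]
white origin [ 0.5866 -0.0288] grip [ 0.5449 -0.0339] pre80 grip [ 0.4606 -0.0443]
```

```bash
python3 -m handwheel '[[-0.126,-0.1,-0.06,0,-0.007,-0.1834],[-0.126,-0.1,-0.06,0,-0.007,-0.1834],[-0.126,-0.1,-0.06,0,-0.007,-0.1834],[-0.126,-0.1,-0.06,0,-0.007,-0.1834],[-0.126,-0.1,-0.06,0,-0.007,-0.1834]]'
python3 -c "
from h import *
o=st();w=ctrl.snapshot('wrist'); cv2.imwrite('pics/w4.png',w['img'])"
```

```text
clock: 8.98
tool_pos: [0.5029, 0.1744, 0.2687]
orientation: [-180.0, 0.4, 7.0]
force: [-0.5, -0.5, 0.1]
opening: 0.0353
t 8.97 [0.5029 0.1744 0.2687] [-179.97    0.42    7.02] F [-0.5 -0.5  0.1] op 0.0353 j [ 40.   6. -15.  -0. -69.  57.]
```

View pics/w4.png

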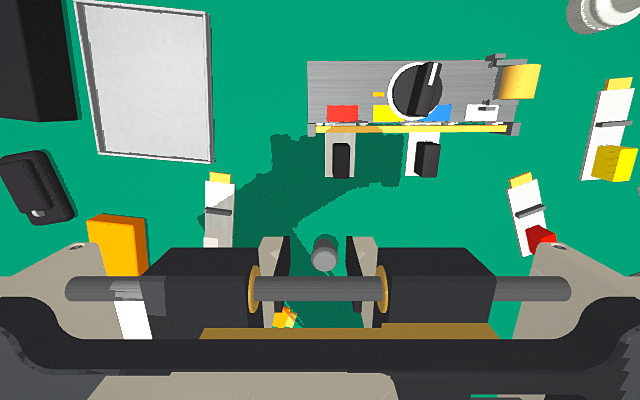

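```bash
python3 - <<'E'
from h import *
w=ctrl.snapshot('wrist')
C=np.array([.6153,.0654]);p=np.radians(7.02);R=np.array([[np.cos(p),-np.sin(p)],[np.sin(p),np.cos(p)]])
P=[ray(w,*q,.015)[:2] for q in [(75,2),(211,0),(213,162),(97,153)]]
for q in P: print(q.round(4))
P=np.array(P); print("tray c",P.mean(0)," sides",[np.linalg.norm(P[i]-P[(i+1)%4]).round(3) for i in range(4)], "yaw x-edge", np.degrees(np.arctan2(*(P[1]-P[2])[::-1])),np.degrees(np.arctan2(*(P[0]-P[3])[::-1])))
col=ray(w,325,243,.05)[:2]; print("collet",col,"cass",R.T@(col-C))
s=ctrl.snapshot('top'); crop(s,"t4",205,160,275,280,5)
for q in [(309,252)]: print(ray(s,*q,.04))
for n,c in dict(R=(205,206)).items(): pass
# corners
g=cv2.cvtColor(s["img"],cv2.COLOR_BGR2HSV); m=cv2.inRange(g,(0,0,60),(180,70,255)); k=np.zeros_like(m); k[160:240,205:275]=1
cs,_=cv2.findContours(m*k,cv2.RETR_EXTERNAL,cv2.CHAIN_APPROX_NONE); c=max(cs,key=cv2.contourArea); b=cv2.boxPoints(cv2.minAreaRect(c)); print(b, [ray(s,*q,.015)[:2].round(3) for q in b])
B=np.array([ray(s,*q,.015)[:2] for q in b]); print(B.mean(0))
E
```

```text
[0.673  0.4914]
[0.695  0.3279]
[0.4968 0.325 ]
[0.4898 0.4883]
tray c [0.58865369 0.40813382]  sides [np.float64(0.165), np.float64(0.198), np.float64(0.163), np.float64(0.183)] yaw x-edge 0.8499200915459242 0.9583422010105115
collet [0.40618682 0.1523286 ] cass [-0.19692153  0.11183388]
[0.37603029 0.14445248 0.04      ]
[[208.      238.99997]
 [208.      172.99997]
 [274.      172.99997]
 [274.      238.99997]] [array([0.432, 0.529]), array([0.688, 0.532]), array([0.683, 0.276]), array([0.428, 0.277])]
[0.55767971 0.40332211]
```

```bash
python3 - <<'E'
from h import *
s=ctrl.snapshot('top')
P=np.array([ray(s,200+u/5,160+v/5,.015)[:2] for u,v in [(90,78),(300,68),(305,315),(98,325)]])
print(P.round(3),P.mean(0),[np.linalg.norm(P[i]-P[(i+1)%4]).round(3) for i in range(4)],np.degrees(np.arctan2(*(P[1]-P[2])[::-1])),np.degrees(np.arctan2(*(P[0]-P[3])[::-1])))
o=st(); go(.5229,.1447,.12,7,o)
E
```

```text
[[0.677 0.493]
 [0.681 0.33 ]
 [0.49  0.327]
 [0.485 0.485]] [0.58320612 0.40855545] [np.float64(0.163), np.float64(0.192), np.float64(0.158), np.float64(0.192)] 1.0156263112743456 2.3715378136973464
t 9.18 [0.5034 0.1736 0.2683] [179.99   0.48   6.9 ] F [-0.2 -0.1  0.1] op 0.0353 j [ 40.   6. -15.  -0. -69.  57.]
row [0.0171 0.031  0.1481] [ 0.0002  0.0084 -0.0018] dist rows 2.4 turn rows 0.0
```

```bash
python3 -m handwheel '[[0.018,0.031,0.1,0,0.0084,0],[0.018,0.031,0.15,0,0.0084,0],[0.018,0.031,0.19,0,0.0084,0],[0.018,0.031,0.22,0,0.0084,0],[0.018,0.031,0.242,0,0.0084,0],[0.018,0.031,0.242,0,0.0084,0],[0.018,0.031,0.242,0,0.0084,0]]'
python3 -m handwheel '[[0,0,0,0,0,0],[0,0,0,0,0,0],[0,0,0,0,0,0],[0,0,0,0,0,0]]' 1
python3 -c "
from h import *
o=st()"
```

```text
clock: 10.05
tool_pos: [0.5235, 0.1456, 0.0275]
orientation: [-180.0, -0.1, 6.9]
force: [1.5, 0.8, 0.5]
opening: 0.0351
clock: 10.55
tool_pos: [0.5234, 0.1459, 0.028]
orientation: [-179.9, -0.1, 7.0]
force: [-0.9, -1.0, 6.6]
opening: 0.0216
t 10.55 [0.5234 0.1459 0.028 ] [-1.7995e+02 -1.5000e-01  6.9900e+00] F [-0.9 -1.   6.6] op 0.0216 j [ 36.  22. -31.   0. -37.  61.]
```

```bash
python3 -m handwheel '[[-0.015,0,0,0,0,0],[-0.035,0,0,0,0,0],[-0.055,0,0,0,0,0],[-0.075,0,0,0,0,0],[-0.09,0,0,0,0,0],[-0.09,0,0,0,0,0]]'
python3 -m handwheel '[[0,0,-0.02,0,0,0],[0,0,-0.05,0,0,0],[0,0,-0.08,0,0,0],[0,0,-0.08,0,0,0]]'
python3 -c "
from h import *
o=st()
T=np.array([.584,.407]);p=np.radians(1.7);R=np.array([[np.cos(p),-np.sin(p)],[np.sin(p),np.cos(p)]])
for y in (.032,-.032): print((T+R@[-.042,y]).round(4))
q=T+R@[-.042,.032]; go(*q,.15,1.7,o)
w=ctrl.snapshot('wrist'); cv2.imwrite('pics/w5.png',w['img'])"
```

```text
clock: 11.3
tool_pos: [0.4328, 0.1354, 0.028]
orientation: [-179.9, -0.2, 7.0]
force: [-8.3, 4.9, 17.9]
opening: 0.0216
clock: 11.8
tool_pos: [0.4333, 0.135, 0.1082]
orientation: [-179.9, -0.2, 7.0]
force: [-0.3, -0.2, -2.9]
opening: 0.0219
t 11.8 [0.4333 0.135  0.1082] [-179.86   -0.19    6.97] F [-0.3 -0.2 -2.9] op 0.0219 j [ 42.   8. -37.  -0. -45.  55.]
[0.5411 0.4377]
[0.543  0.3738]
row [ 0.1439 -0.2875 -0.0406] [-0.0026 -0.0032  0.092 ] dist rows 5.2 turn rows 0.5
```

View pics/w5.png

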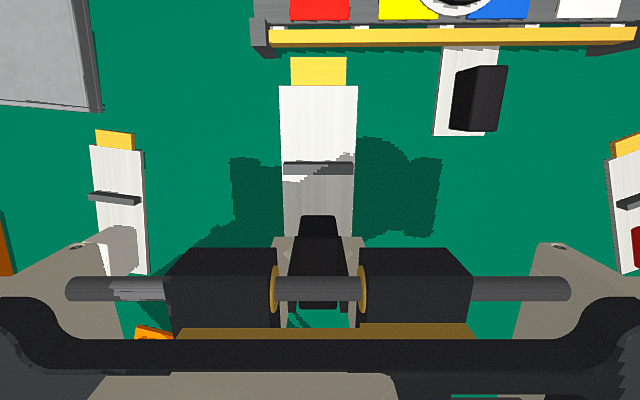

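```bash
python3 -m handwheel '[[0.01,-0.02,-0.03,0,0,0.01],[0.03,-0.06,-0.04,0,0,0.03],[0.055,-0.11,-0.04,0,0,0.05],[0.08,-0.16,-0.04,0,0,0.07],[0.105,-0.21,-0.04,0,0,0.092],[0.13,-0.26,-0.04,0,0,0.092],[0.144,-0.287,-0.04,0,0,0.092],[0.144,-0.287,-0.04,0,0,0.092]]'
python3 -c "
from h import *
o=st();go(.5411,.4377,.033,1.7,o)"
```

```text
clock: 12.85
tool_pos: [0.5405, 0.438, 0.1433]
orientation: [179.8, 0.1, 1.8]
force: [-0.4, -1.2, -3.2]
opening: 0.0219
t 12.85 [0.5405 0.438  0.1433] [1.7985e+02 1.3000e-01 1.7600e+00] F [-0.4 -1.2 -3.2] op 0.0219 j [ 55.  27.  -4.  -0. -60.  37.]
row [0.0008 0.     0.1103] [0.0027 0.0022 0.001 ] dist rows 1.8 turn rows 0.0
```

```bash
python3 -m handwheel '[[0,0,0.04,0.0027,0,0],[0,0,0.075,0.0027,0,0],[0,0,0.095,0.0027,0,0],[0,0,0.105,0.0027,0,0],[0,0,0.111,0.0027,0,0],[0,0,0.111,0.0027,0,0]]'
python3 -m handwheel '[[0,0,0,0,0,0],[0,0,0,0,0,0],[0,0,0,0,0,0],[0,0,-0.03,0,0,0],[0,0,-0.08,0,0,0],[0,0,-0.12,0,0,0],[0,0,-0.12,0,0,0]]' 0.23
python3 -c "
from h import *
o=st();go(.49,.15,.2,7,o); go(.5376,.0256,.15,7,o)
w=ctrl.snapshot('wrist'); cv2.imwrite('pics/w6.png',w['img'])"
```

```text
clock: 13.6
tool_pos: [0.5419, 0.4374, 0.0368]
orientation: [-179.8, -0.1, 1.7]
force: [-0.0, -0.4, -2.9]
opening: 0.0215
clock: 14.48
tool_pos: [0.5432, 0.4384, 0.1613]
orientation: [-179.5, -0.4, 1.7]
force: [-0.0, 0.8, -0.4]
opening: 0.0337
t 14.47 [0.5432 0.4384 0.1613] [-179.48   -0.39    1.73] F [-0.   0.8 -0.4] op 0.0337 j [ 55.  25.  -3.   0. -61.  37.]
row [-0.0616  0.2863 -0.0418] [-0.0088 -0.0073 -0.0919] dist rows 4.7 turn rows 0.5
row [-0.0182  0.4126  0.0074] [-0.0088 -0.0073 -0.0919] dist rows 6.6 turn rows 0.5
```

View pics/w6.png

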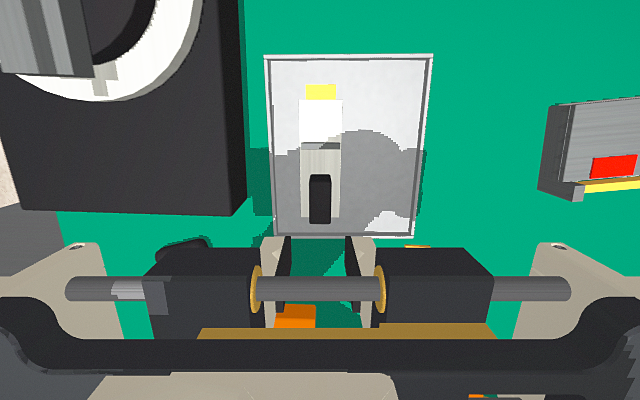

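```bash
python3 -m handwheel '[[-0.018,0.06,0,0,0,-0.03],[-0.018,0.12,0,0,0,-0.092],[-0.018,0.18,0,0,0,-0.092],[-0.018,0.24,0,0,0,-0.092],[-0.018,0.3,0,0,0,-0.092],[-0.018,0.36,0,0,0,-0.092],[-0.018,0.4126,0,0,0,-0.092],[-0.018,0.4126,0,0,0,-0.092]]'
python3 -c "
from h import *
o=st();go(.5376,.0256,.028,7,o)
w=ctrl.snapshot('wrist'); cv2.imwrite('pics/w7.png',w['img'])"
```

```text
clock: 15.52
tool_pos: [0.5347, 0.0205, 0.1539]
orientation: [-179.8, 0.0, 6.7]
force: [-0.2, 0.5, 0.0]
opening: 0.0336
t 15.53 [0.5347 0.0205 0.1539] [-1.7983e+02  3.0000e-02  6.7300e+00] F [-0.2  0.5  0. ] op 0.0336 j [ 23.  12. -24.  -0. -54.  74.]
row [ 0.0035 -0.0044  0.1259] [-0.0029  0.0005 -0.0048] dist rows 2.0 turn rows 0.0
```

View pics/w7.png

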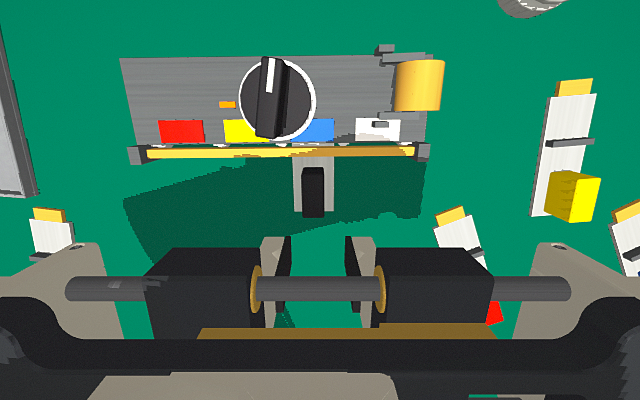

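```bash
python3 -m handwheel '[[0.0035,-0.0045,0.04,-0.002,0,-0.004],[0.0035,-0.0045,0.08,-0.002,0,-0.004],[0.0035,-0.0045,0.105,-0.002,0,-0.004],[0.0035,-0.0045,0.12,-0.002,0,-0.004],[0.0035,-0.0045,0.127,-0.002,0,-0.004],[0.0035,-0.0045,0.127,-0.002,0,-0.004]]'
python3 -m handwheel '[[0,0,0,0,0,0],[0,0,0,0,0,0],[0,0,0,0,0,0],[0,0,0,0,0,0]]' 1
python3 -m handwheel '[[-0.015,0,0,0,0,0],[-0.035,0,0,0,0,0],[-0.055,0,0,0,0,0],[-0.075,0,0,0,0,0],[-0.09,0,0,0,0,0],[-0.09,0,0,0,0,0],[-0.09,0,-0.02,0,0,0],[-0.09,0,-0.06,0,0,0]]'
python3 -m handwheel '[[0,0,-0.04,0,0,0],[0,0,-0.08,0,0,0]]'
python3 -c "
from h import *
o=st();go(.543,.3738,.16,1.7,o)
w=ctrl.snapshot('wrist'); cv2.imwrite('pics/w8.png',w['img'])"
```

```text
clock: 16.32
tool_pos: [0.5391, 0.0295, 0.0279]
orientation: [-179.9, -0.1, 7.2]
force: [-0.3, 0.1, 0.1]
opening: 0.0337
clock: 16.82
tool_pos: [0.5394, 0.0292, 0.0287]
orientation: [-179.9, -0.2, 7.2]
force: [-1.2, -0.4, 5.9]
opening: 0.0218
clock: 17.82
tool_pos: [0.4463, 0.0167, 0.0864]
orientation: [180.0, 0.3, 7.2]
force: [1.4, -0.6, -2.7]
opening: 0.022
clock: 18.08
tool_pos: [0.4472, 0.0171, 0.1679]
orientation: [-179.9, 0.1, 7.2]
force: [0.0, 0.7, -1.8]
opening: 0.0218
t 18.07 [0.4472 0.0171 0.1679] [-1.7993e+02  8.0000e-02  7.1600e+00] F [ 0.   0.7 -1.8] op 0.0218 j [ 27.   3. -33.  -0. -54.  70.]
row [ 0.1395 -0.342   0.0082] [-0.0012  0.0014  0.0954] dist rows 5.9 turn rows 0.5
```

View pics/w8.png

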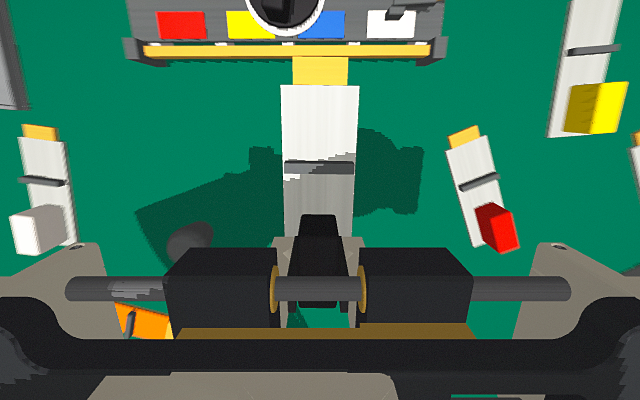

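```bash
python3 -m handwheel '[[0.01,-0.025,0,0,0,0.01],[0.03,-0.075,0,0,0,0.03],[0.055,-0.13,0,0,0,0.05],[0.078,-0.19,0,0,0,0.07],[0.1,-0.25,0.0,0,0,0.095],[0.125,-0.305,0.0,0,0,0.095],[0.139,-0.342,0.008,0,0,0.095],[0.139,-0.342,0.008,0,0,0.095]]'
python3 -c "
from h import *
o=st();go(.543,.3738,.0325,1.7,o)"
```

```text
clock: 19.12
tool_pos: [0.5428, 0.3758, 0.157]
orientation: [179.9, 0.1, 1.8]
force: [-1.0, -0.4, -1.9]
opening: 0.0218
t 19.12 [0.5428 0.3758 0.157 ] [1.7991e+02 1.4000e-01 1.8500e+00] F [-1.  -0.4 -1.9] op 0.0218 j [ 52.  23.  -8.  -0. -60.  40.]
row [0.0004 0.0018 0.1245] [0.0015 0.0024 0.0026] dist rows 2.0 turn rows 0.0
```

```bash
python3 -m handwheel '[[0,0.002,0.04,0,0,0],[0,0.002,0.08,0,0,0],[0,0.002,0.105,0,0,0],[0,0.002,0.118,0,0,0],[0,0.002,0.1275,0,0,0],[0,0.002,0.1275,0,0,0],[0,0.002,0.1275,0,0,0]]'
python3 -m handwheel '[[0,0,0,0,0,0],[0,0,0,0,0,0],[0,0,0,0,0,0],[0,0,-0.03,0,0,0],[0,0,-0.08,0,0,0],[0,0,-0.13,0,0,0],[0,0,-0.15,0,0,0],[0,0,-0.15,0,0,0]]' 0.23
python3 -c "
from h import *
o=st()
w=ctrl.snapshot('wrist'); cv2.imwrite('pics/w9.png',w['img'])"
```

```text
clock: 20.0
tool_pos: [0.5449, 0.3728, 0.0336]
orientation: [-179.9, -0.1, 1.8]
force: [0.1, -0.7, -1.9]
opening: 0.0221
clock: 21.0
tool_pos: [0.5452, 0.3731, 0.1853]
orientation: [-179.7, -0.3, 1.8]
force: [-0.0, 0.2, -0.1]
opening: 0.0339
t 21.0 [0.5452 0.3731 0.1853] [-179.74   -0.26    1.77] F [-0.   0.2 -0.1] op 0.0339 j [ 51.  21.  -6.   0. -62.  40.]
```

View pics/w9.png

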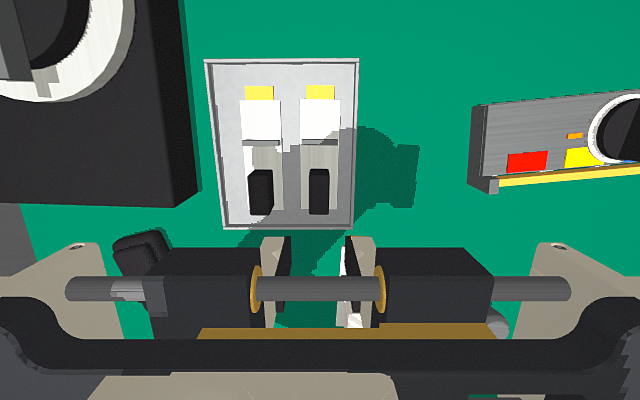

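```bash
python3 -c "
from h import *
o=st();go(.365,.315,.25,0,o)"
```

```text
t 21.05 [0.5445 0.3725 0.1835] [-1.7984e+02 -1.4000e-01  1.7500e+00] F [-0.2 -0.5 -0.8] op 0.0339 j [ 51.  21.  -6.  -0. -62.  40.]
row [-0.181   0.0518 -0.0671] [-0.0028 -0.0023  0.0306] dist rows 3.2 turn rows 0.2
```

```bash
python3 -m handwheel '[[-0.05,0.01,-0.06,0,0,0],[-0.11,0.03,-0.067,-0.003,0,0.0306],[-0.16,0.05,-0.067,-0.003,0,0.0306],[-0.181,0.052,-0.067,-0.003,0,0.0306],[-0.181,0.052,-0.067,-0.003,0,0.0306],[-0.181,0.052,-0.067,-0.003,0,0.0306]]'
python3 -c "
from h import *
o=st()
w=ctrl.snapshot('wrist'); cv2.imwrite('pics/w10.png',w['img']);crop(w,'w10c',260,130,380,280,5)"
```

```text
clock: 21.8
tool_pos: [0.3651, 0.3148, 0.2489]
orientation: [179.9, -0.1, 0.0]
force: [0.4, 0.0, 0.5]
opening: 0.034
t 21.8 [0.3651 0.3148 0.2489] [ 1.7986e+02 -6.0000e-02  3.0000e-02] F [0.4 0.  0.5] op 0.034 j [ 64.   2. -22.   0. -66.  26.]
```

View pics/w10.png

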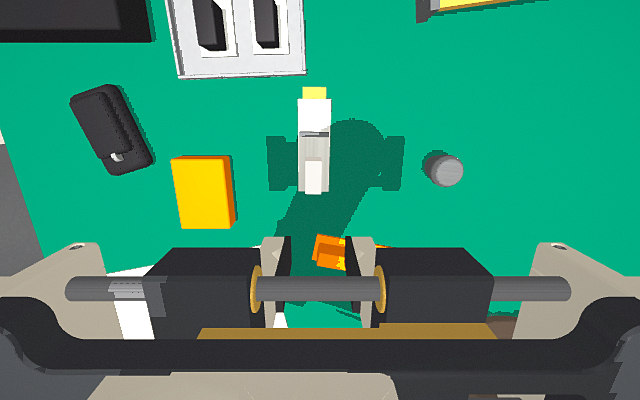

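View pics/w10c.png

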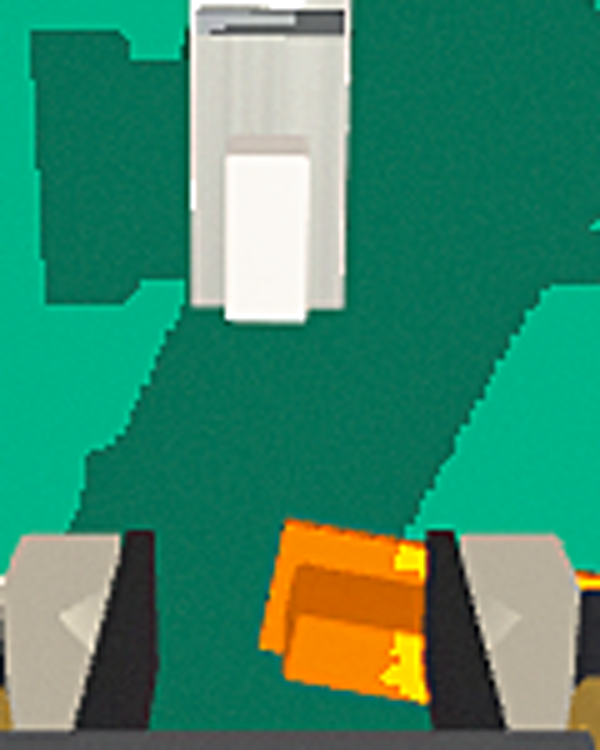

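```bash
cat >> h.py <<'E'
def blade(w,grip4,tail2,nose2,off=(0,0),k=1):
    """grip4: top corners of grip (z .04); tail2: tail corners (L,R) z .005; nose2: two nose-end corners z .005. returns grip centre est and yaw"""
    f=lambda q,z:ray(w,off[0]+q[0]/k,off[1]+q[1]/k,z)[:2]
    G=np.array([f(q,.04) for q in grip4]); T=np.array([f(q,.005) for q in tail2]); N=np.array([f(q,.005) for q in nose2])
    d=N.mean(0)-T.mean(0); L=np.linalg.norm(d); d/=L; yaw=np.degrees(np.arctan2(d[1],d[0]))
    print("len",L.round(4),"tail w",np.linalg.norm(T[0]-T[1]).round(4),"nose w",np.linalg.norm(N[0]-N[1]).round(4),"yaw",yaw.round(2),"grip top",G.mean(0).round(4),"grip from ends",(T.mean(0)+d*.028).round(4),(N.mean(0)-d*.112).round(4))
    return G.mean(0),yaw
E
python3 - <<'E'
from h import *
w=ctrl.snapshot('wrist')
g,y=blade(w,[(226,153),(308,153),(306,323),(225,322)],[(190,306),(345,308)],[((303-260)*5,(87-130)*5),((326-260)*5,(87-130)*5)],(260,130),5)
o=st(); go(g[0],g[1],.12,y,o)
E
```

```text
len 0.14 tail w 0.0448 nose w 0.0297 yaw -0.8 grip top [0.3667 0.3206] grip from ends [0.3665 0.3205] [0.3665 0.3205]
t 21.9 [0.3656 0.3148 0.2488] [ 1.7984e+02 -5.0000e-02 -2.0000e-02] F [0.1 0.7 0.1] op 0.0338 j [ 64.   2. -22.   0. -66.  26.]
row [ 0.0011 -0.0062  0.1288] [ 0.0028 -0.0009  0.0136] dist rows 2.1 turn rows 0.1
```

```bash
python3 -m handwheel '[[0.001,-0.006,0.06,0.0028,0,0.0136],[0.001,-0.006,0.12,0.0028,0,0.0136],[0.001,-0.006,0.165,0.0028,0,0.0136],[0.001,-0.006,0.195,0.0028,0,0.0136],[0.001,-0.006,0.213,0.0028,0,0.0136],[0.001,-0.006,0.2215,0.0028,0,0.0136],[0.001,-0.006,0.2215,0.0028,0,0.0136]]'
python3 -m handwheel '[[0,0,0,0,0,0],[0,0,0,0,0,0],[0,0,0,0,0,0],[0,0,0,0,0,0],[0,0,-0.01,0,0,0],[0,0,-0.05,0,0,0],[0,0,-0.1,0,0,0],[0,0,-0.12,0,0,0]]' 1
python3 -c "
from h import *
o=st();go(.4606,-.0433,.15,7,o)"
```

```text
clock: 22.78
tool_pos: [0.3666, 0.3201, 0.0274]
orientation: [180.0, -0.1, -0.8]
force: [-0.1, -0.6, 0.1]
opening: 0.0337
clock: 23.78
tool_pos: [0.3667, 0.3211, 0.1514]
orientation: [-179.7, -0.2, -0.8]
force: [0.5, 0.7, -2.6]
opening: 0.0217
t 23.77 [0.3667 0.3211 0.1514] [-179.71   -0.21   -0.75] F [ 0.5  0.7 -2.6] op 0.0217 j [ 64.   7. -30.   0. -52.  25.]
row [ 9.860e-02  3.632e-01 -1.000e-04] [-0.0049 -0.0039 -0.1353] dist rows 6.0 turn rows 0.7
```

```bash
python3 -m handwheel '[[0.01,0.03,0,0,0,-0.01],[0.03,0.08,0,0,0,-0.05],[0.045,0.14,0,0,0,-0.1],[0.06,0.2,0,0,0,-0.135],[0.075,0.26,0.0,0,0,-0.135],[0.09,0.32,0.0,0,0,-0.135],[0.0986,0.363,0,0,0,-0.135],[0.0986,0.363,0,0,0,-0.135]]'
python3 -c "
from h import *
o=st();go(.4606,-.0433,.028,7,o)
w=ctrl.snapshot('wrist'); cv2.imwrite('pics/w11.png',w['img'])"
```

```text
clock: 24.78
tool_pos: [0.4595, -0.0466, 0.1478]
orientation: [-179.9, -0.1, 6.7]
force: [0.4, 0.5, -1.9]
opening: 0.0215
t 24.77 [ 0.4595 -0.0466  0.1478] [-1.7994e+02 -6.0000e-02  6.7000e+00] F [ 0.4  0.5 -1.9] op 0.0215 j [ 19.   5. -33.  -0. -51.  78.]
row [ 0.0013 -0.003   0.1198] [-0.0011 -0.001  -0.0052] dist rows 1.9 turn rows 0.0
```

View pics/w11.png

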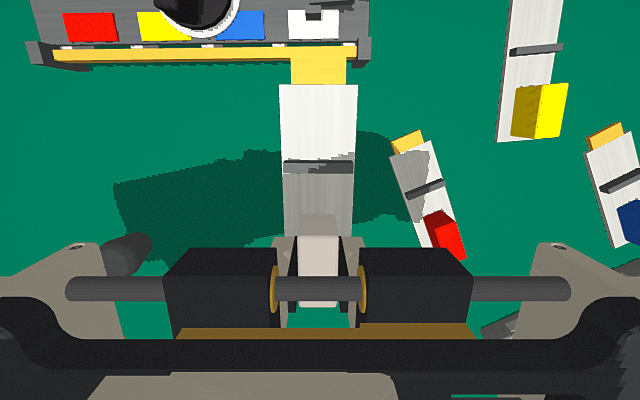

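```bash
python3 -m handwheel '[[0.001,-0.003,0.04,0,0,-0.005],[0.001,-0.003,0.08,0,0,-0.005],[0.001,-0.003,0.105,0,0,-0.005],[0.001,-0.003,0.115,0,0,-0.005],[0.001,-0.003,0.1195,0,0,-0.005],[0.001,-0.003,0.1195,0,0,-0.005]]'
python3 -c "
from h import *
o=st();go(.5449,-.0329,.0275,7,o)
w=ctrl.snapshot('wrist'); cv2.imwrite('pics/w12.png',w['img'])"
```

```text
clock: 25.58
tool_pos: [0.4615, -0.0402, 0.0291]
orientation: [-179.9, -0.2, 7.3]
force: [0.3, -0.3, -2.0]
opening: 0.0217
t 25.57 [ 0.4615 -0.0402  0.0291] [-179.92   -0.19    7.3 ] F [ 0.3 -0.3 -2. ] op 0.0217 j [ 19.  16. -41.  -0. -33.  78.]
row [0.0837 0.0034 0.0019] [-0.0014 -0.0033  0.0052] dist rows 1.3 turn rows 0.0
```

View pics/w12.png

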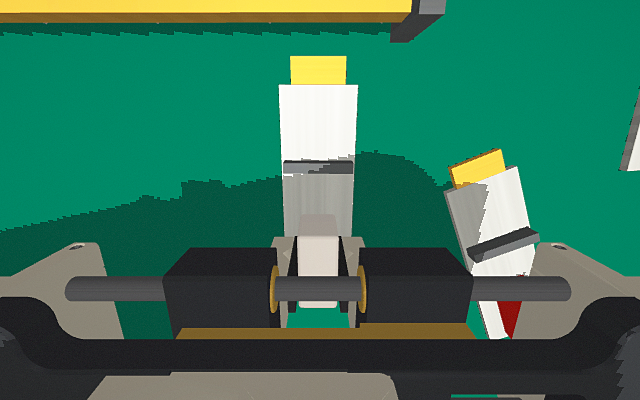

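```bash
python3 - <<'E'
from h import *
w=ctrl.snapshot('wrist');crop(w,'w12c',280,0,480,100,4)
C=np.array([.6153,.0654]);p=np.radians(7.02);R=np.array([[np.cos(p),-np.sin(p)],[np.sin(p),np.cos(p)]])
for q,z in [((390,41),0),((390,41),.046),((445,12),.046),((420,12),.046),((411,0),.046),((318.5,56),.008),((318.5,85),.008)]: print(q,z,(R.T@(ray(w,*q,z)[:2]-C)).round(4))
E
```

```text
(390, 41) 0 [-0.0454 -0.1243]
(390, 41) 0.046 [-0.0555 -0.1137]
(445, 12) 0.046 [-0.0454 -0.1342]
(420, 12) 0.046 [-0.0455 -0.1245]
(411, 0) 0.046 [-0.0415 -0.1206]
(318.5, 56) 0.008 [-0.0543 -0.0853]
(318.5, 85) 0.008 [-0.0685 -0.0854]
```

View pics/w12c.png

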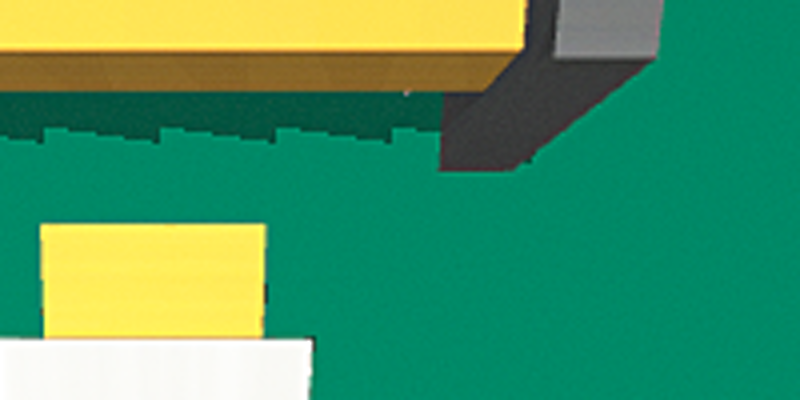

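```bash
python3 -m handwheel '[[0,0.0045,0.001,0,0,0.005],[0,0.0045,0.001,0,0,0.005],[0.02,0.0045,0.001,0,0,0.005],[0.04,0.0045,0.001,0,0,0.005],[0.055,0.0045,0.001,0,0,0.005],[0.07,0.0045,0.001,0,0,0.005],[0.078,0.0045,0.001,0,0,0.005],[0.078,0.0045,0.001,0,0,0.005]]'
python3 -c "
from h import *
o=st();go(.5449,-.0339,.0275,7,o)
w=ctrl.snapshot('wrist'); cv2.imwrite('pics/w13.png',w['img'])"
```

```text
clock: 26.68
tool_pos: [0.5386, -0.0361, 0.0281]
orientation: [-180.0, -0.1, 7.0]
force: [-3.0, -2.2, 5.8]
opening: 0.0218
t 26.68 [ 0.5386 -0.0361  0.0281] [-1.7997e+02 -5.0000e-02  6.9500e+00] F [-3.  -2.2  5.8] op 0.0218 j [ 17.  22. -31.  -0. -37.  80.]
row [ 0.0066 -0.0014  0.0006] [-0.0006 -0.0009 -0.0008] dist rows 0.1 turn rows 0.0
```

View pics/w13.png

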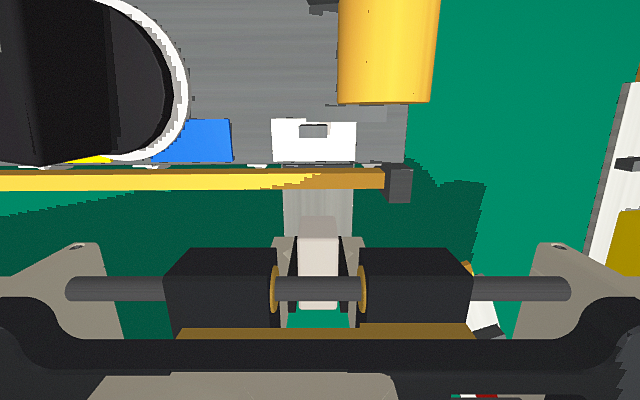

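```bash
python3 -m handwheel '[[0.003,-0.001,0,0,0,0],[0.005,-0.001,0,0,0,0],[0.0065,-0.001,0,0,0,0],[0.0065,-0.001,0,0,0,0]]'
python3 -m handwheel '[[0.001,0,0,0,0,0],[0.002,0,0,0,0,0],[0.002,0,0,0,0,0]]'
```

```text
clock: 27.22
tool_pos: [0.543, -0.0347, 0.028]
orientation: [-180.0, 0.1, 6.9]
force: [-7.9, -2.2, 11.1]
opening: 0.0218
clock: 27.6
tool_pos: [0.5455, -0.0343, 0.0281]
orientation: [-180.0, 0.0, 6.9]
force: [-6.7, -1.4, 9.1]
opening: 0.022
```

```bash
python3 -m handwheel '[[0.001,0,-0.0005,0,0,0],[0.002,0,-0.0005,0,0,0],[0.002,0,-0.0005,0,0,0]]'
python3 -m handwheel '[[0.001,0,0,0,0,0],[0.002,0,0,0,0,0],[0.002,0,0,0,0,0]]'
python3 -c "
from h import *
o=st()
w=ctrl.snapshot('wrist'); crop(w,'w14',220,90,460,260,3.3)"
```

```text
clock: 27.98
tool_pos: [0.5494, -0.0332, 0.0282]
orientation: [-179.9, -0.1, 7.0]
force: [-0.9, -0.9, 2.6]
opening: 0.0221
clock: 28.35
tool_pos: [0.5497, -0.0332, 0.0281]
orientation: [-180.0, 0.0, 7.0]
force: [-6.2, 0.2, 9.4]
opening: 0.0218
t 28.35 [ 0.5497 -0.0332  0.0281] [-1.7995e+02  5.0000e-02  6.9600e+00] F [-6.2  0.2  9.4] op 0.0218 j [ 17.  23. -29.  -0. -38.  80.]
```

View pics/w14.png

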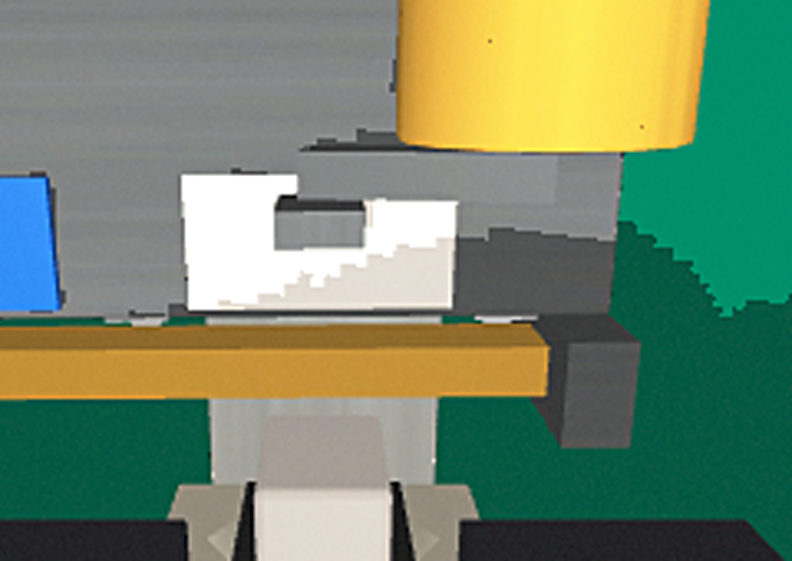

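```bash
python3 -m handwheel '[[0.001,0,0,0,0,0],[0.002,0,0,0,0,0],[0.003,0,0,0,0,0],[0.003,0,0,0,0,0]]'
```

```text
clock: 28.9
tool_pos: [0.5498, -0.0332, 0.028]
orientation: [-180.0, 0.3, 6.9]
force: [-16.8, 3.0, 19.7]
opening: 0.022
```

```bash
python3 -m handwheel '[[0,0,0,0,0,0],[0,0,0,0,0,0],[0,0,0,0,0,0],[-0.002,0,-0.03,0,0,0],[-0.003,0,-0.08,0,0,0],[-0.003,0,-0.13,0,0,0],[-0.003,0,-0.17,0,0,0],[-0.003,0,-0.17,0,0,0]]' 0.23
python3 -c "
from h import *
o=st(); w=ctrl.snapshot('wrist'); cv2.imwrite('pics/w15.png',w['img'])
s=ctrl.snapshot('scene'); crop(s,'s15',150,170,400,330,3.2)
go(.43,-.17,.25,-30,o)"
```

```text
clock: 29.9
tool_pos: [0.5529, -0.0328, 0.2015]
orientation: [-179.9, -0.5, 7.0]
force: [-0.6, 0.4, -1.0]
opening: 0.0338
t 29.9 [ 0.5529 -0.0328  0.2015] [-179.91   -0.51    6.99] F [-0.6  0.4 -1. ] op 0.0338 j [ 17.  11. -19.  -0. -60.  80.]
row [-0.1383  0.1211 -0.0499] [-0.0044 -0.008   0.6456] dist rows 3.0 turn rows 3.5
```

View pics/w15.png

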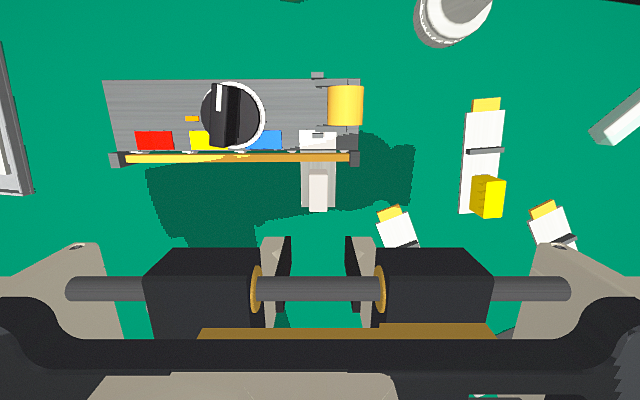

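View pics/s15.png

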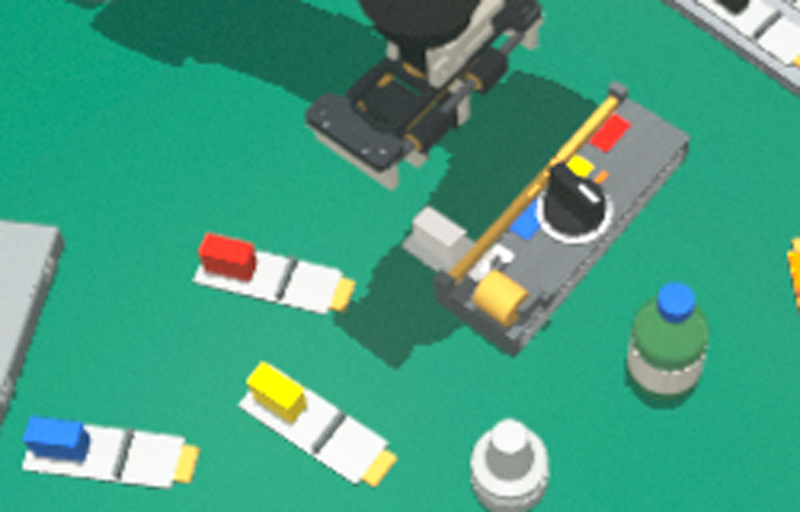

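```bash
python3 -c "
from h import *
go(.433,-.185,.25,32)"
```

```text
row [-0.1351  0.1365 -0.0527] [-0.0011 -0.0027 -0.4372] dist rows 3.2 turn rows 2.3
```

```bash
python3 -m handwheel '[[-0.045,0.045,-0.03,0,0,-0.15],[-0.09,0.09,-0.052,0,0,-0.3],[-0.125,0.125,-0.052,0,0,-0.437],[-0.135,0.1365,-0.052,0,0,-0.437],[-0.135,0.1365,-0.052,0,0,-0.437],[-0.135,0.1365,-0.052,0,0,-0.437]]'
python3 -c "
from h import *
o=st()
w=ctrl.snapshot('wrist'); cv2.imwrite('pics/w16.png',w['img']);crop(w,'w16c',270,70,390,220,5)"
```

```text
clock: 30.75
tool_pos: [0.4336, -0.1846, 0.2486]
orientation: [-179.9, -0.1, 32.0]
force: [-0.2, 1.1, -0.2]
opening: 0.0336
t 30.75 [ 0.4336 -0.1846  0.2486] [-1.7994e+02 -5.0000e-02  3.1970e+01] F [-0.2  1.1 -0.2] op 0.0336 j [  1.   1. -23.  -0. -66. 121.]
```

View pics/w16.png

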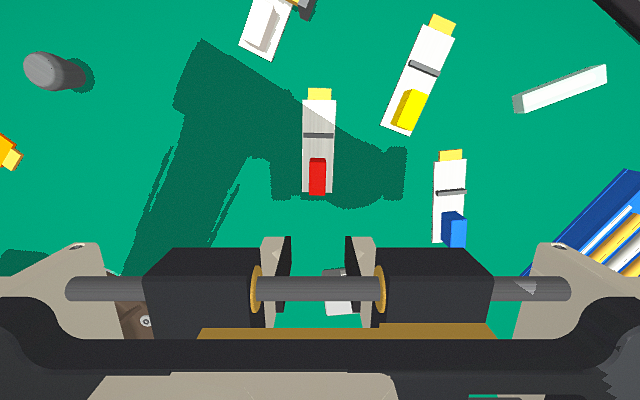

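View pics/w16c.png

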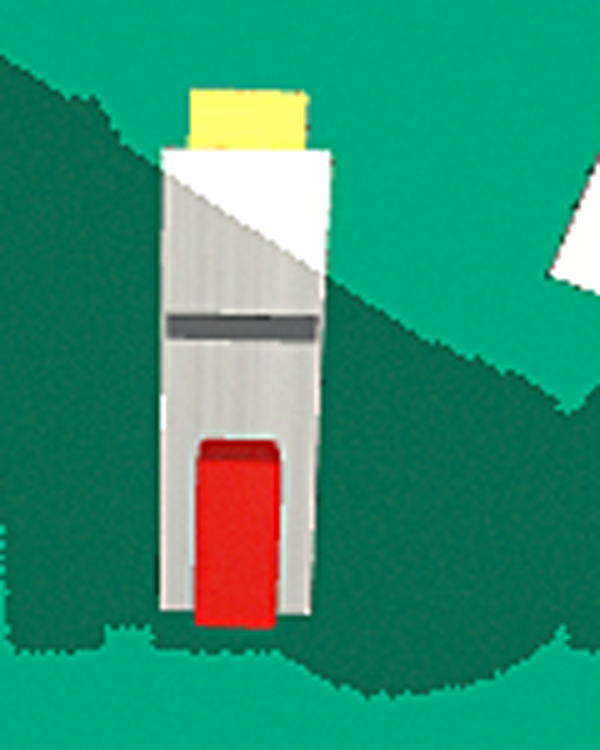

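```bash
python3 - <<'E'
from h import *
w=ctrl.snapshot('wrist')
g,y=blade(w,[(198,459),(279,459),(276,629),(195,627)],[(160,609),(310,614)],[(189,90),(307,92)],(270,70),5)
o=st(); go(g[0],g[1],.027,y,o)
E
```

```text
len 0.1399 tail w 0.0434 nose w 0.0305 yaw 30.59 grip top [ 0.4333 -0.1832] grip from ends [ 0.4333 -0.1833] [ 0.4332 -0.1833]
t 30.85 [ 0.4338 -0.1844  0.2488] [-1.7994e+02 -6.0000e-02  3.2040e+01] F [ 0.  -0.3  1.5] op 0.0336 j [  1.   1. -23.  -0. -66. 121.]
row [ 0.     -0.001   0.2218] [-0.001  -0.001   0.0254] dist rows 3.5 turn rows 0.1
```

```bash
python3 -m handwheel '[[0,-0.001,0.06,0,0,0.0254],[0,-0.001,0.12,0,0,0.0254],[0,-0.001,0.165,0,0,0.0254],[0,-0.001,0.195,0,0,0.0254],[0,-0.001,0.213,0,0,0.0254],[0,-0.001,0.2215,0,0,0.0254],[0,-0.001,0.2215,0,0,0.0254]]'
python3 -m handwheel '[[0,0,0,0,0,0],[0,0,0,0,0,0],[0,0,0,0,0,0],[0,0,0,0,0,0],[0,0,-0.01,0,0,0],[0,0,-0.05,0,0,0],[0,0,-0.1,0,0,0],[0,0,-0.12,0,0,0]]' 1
cat >> h.py <<'E'
CC=np.array([.6153,.0654]);_p=np.radians(7.0);RC=np.array([[np.cos(_p),-np.sin(_p)],[np.sin(_p),np.cos(_p)]])
BY=dict(red=.09,yellow=.03,blue=-.03,white=-.09)
def gp(c,back=0): return CC+RC@np.array([-.077-back,BY[c]])
def incass(p): return RC.T@(np.asarray(p)[:2]-CC)
E
python3 -c "
from h import *
print(incass([.5498,-.0332]),gp('red'),gp('red',.09))
o=st();go(*gp('red',.09),.15,7,o)"
```

```text
clock: 31.72
tool_pos: [0.4332, -0.1836, 0.0276]
orientation: [-180.0, -0.1, 30.6]
force: [1.0, 0.5, 0.2]
opening: 0.0337
clock: 32.72
tool_pos: [0.4337, -0.1843, 0.1513]
orientation: [179.9, -0.3, 30.6]
force: [0.6, 0.2, -2.1]
opening: 0.0223
[-0.07702809 -0.08988261] [0.52790571 0.14534521] [0.43857655 0.13437697]
t 32.73 [ 0.4337 -0.1843  0.1513] [179.88  -0.31  30.55] F [ 0.6  0.2 -2.1] op 0.0223 j [  1.   6. -32.  -0. -52. 120.]
row [ 0.1662 -0.272   0.0016] [ 0.0009 -0.0058  0.411 ] dist rows 5.1 turn rows 2.2
```

```bash
python3 -m handwheel '[[0.01,-0.02,0,0,0,0.06],[0.035,-0.06,0,0,0,0.12],[0.065,-0.11,0,0,0,0.2],[0.1,-0.16,0,0,0,0.3],[0.13,-0.21,0,0,-0.005,0.411],[0.155,-0.255,0,0,-0.005,0.411],[0.166,-0.272,0,0,-0.005,0.411],[0.166,-0.272,0,0,-0.005,0.411]]'
python3 -c "
from h import *
o=st();go(*gp('red',.09),.029,7,o)
w=ctrl.snapshot('wrist'); cv2.imwrite('pics/w17.png',w['img'])"
```

```text
clock: 33.72
tool_pos: [0.4373, 0.1353, 0.1486]
orientation: [-180.0, 0.2, 7.1]
force: [0.5, -0.6, -2.7]
opening: 0.0218
t 33.73 [0.4373 0.1353 0.1486] [-180.      0.19    7.11] F [ 0.5 -0.6 -2.7] op 0.0218 j [ 42.   5. -33.  -0. -52.  55.]
row [0.0015 0.0011 0.1196] [-0.0001  0.0033  0.0019] dist rows 1.9 turn rows 0.0
```

View pics/w17.png

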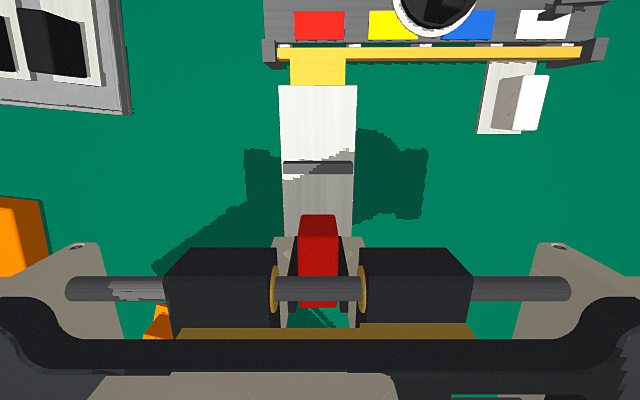

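```bash
python3 - <<'E'
from h import *
s=ctrl.snapshot('scene');crop(s,'s17',250,140,350,240,6)
t=ctrl.snapshot('top');crop(t,'t17',280,200,360,280,6)
s0=cv2.imread('pics/scene0.png'); 
for z in (0,.05): print(ray(s,292,181 if z==0 else 171,z)[:2],ray(t,308.5,252.5,z)[:2])
E
```

```text
[0.38228123 0.14456314] [0.37461461 0.14735268]
[0.38257437 0.14649207] [0.37411085 0.14609401]
```

View pics/s17.png

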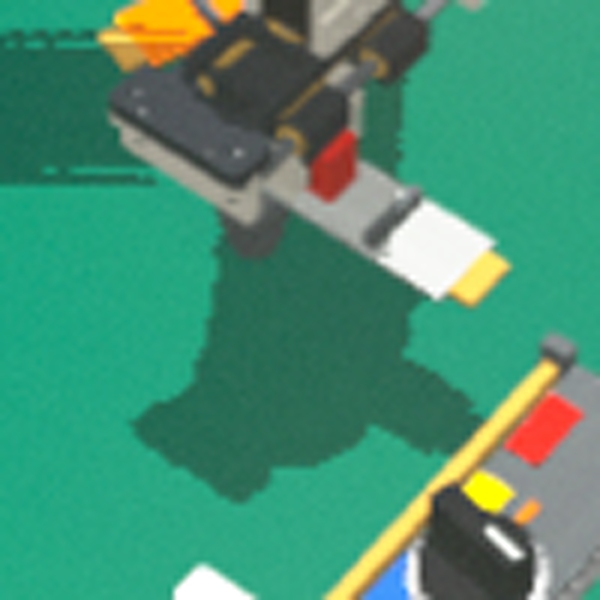

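View pics/t17.png

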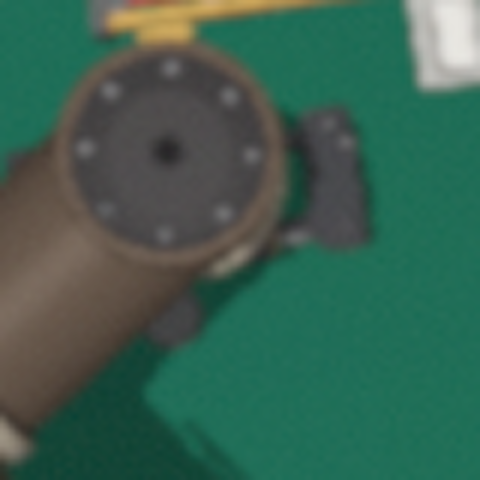

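```bash
python3 -m handwheel '[[0.006,0.001,0.04,0,0.003,0.002],[0.006,0.001,0.08,0,0.003,0.002],[0.006,0.001,0.105,0,0.003,0.002],[0.006,0.001,0.115,0,0.003,0.002],[0.006,0.001,0.119,0,0.003,0.002],[0.006,0.001,0.119,0,0.003,0.002]]'
python3 -c "
from h import *
o=st();print(incass(o['tool_pos']));go(*gp('red'),.028,7,o)
w=ctrl.snapshot('wrist'); crop(w,'w18c',180,0,420,110,3.3)"
```

```text
clock: 34.62
tool_pos: [0.4437, 0.1343, 0.03]
orientation: [-180.0, -0.0, 6.9]
force: [0.7, 0.1, -2.2]
opening: 0.0215
t 34.62 [0.4437 0.1343 0.03  ] [-1.7997e+02 -4.0000e-02  6.8700e+00] F [ 0.7  0.1 -2.2] op 0.0215 j [ 41.  16. -40.  -0. -34.  56.]
[-0.16190132  0.08927146]
row [ 0.0849 -0.0009  0.0021] [-0.0006 -0.0008 -0.0023] dist rows 1.4 turn rows 0.0
```

View pics/w18c.png

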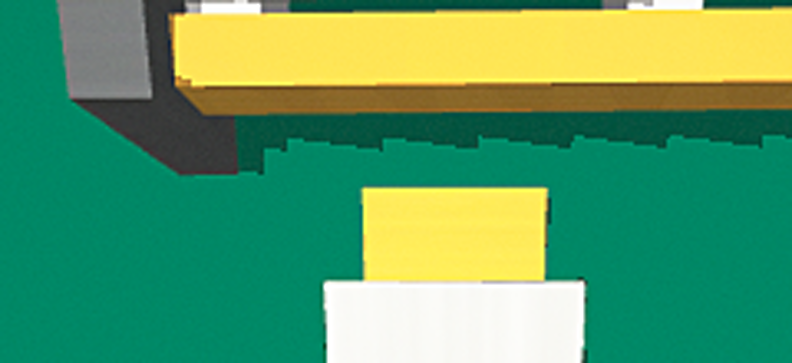

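```bash
python3 -m handwheel '[[0,-0.001,0.0015,0,0,-0.002],[0.02,-0.001,0.0015,0,0,-0.002],[0.04,-0.001,0.0015,0,0,-0.002],[0.055,-0.001,0.0015,0,0,-0.002],[0.07,-0.001,0.0015,0,0,-0.002],[0.078,-0.001,0.0015,0,0,-0.002],[0.082,-0.001,0.0015,0,0,-0.002],[0.082,-0.001,0.0015,0,0,-0.002]]'
python3 -m handwheel '[[0.0015,0,0,0,0,0],[0.003,0,0,0,0,0],[0.003,0,0,0,0,0]]'
python3 -m handwheel '[[0.0015,0,0,0,0,0],[0.003,0,0,0,0,0],[0.003,0,0,0,0,0]]'
python3 -c "
from h import *
o=st();print(incass(o['tool_pos']))"
```

```text
clock: 35.67
tool_pos: [0.5239, 0.1446, 0.0287]
orientation: [180.0, 0.1, 7.0]
force: [-5.7, -2.1, 9.3]
opening: 0.0218
clock: 36.05
tool_pos: [0.5264, 0.1449, 0.0287]
orientation: [180.0, 0.1, 7.0]
force: [-8.0, -1.7, 11.0]
opening: 0.0217
clock: 36.42
tool_pos: [0.5266, 0.1448, 0.0286]
orientation: [179.9, 0.4, 7.0]
force: [-20.2, 3.0, 21.1]
opening: 0.0219
t 36.42 [0.5266 0.1448 0.0286] [179.93   0.35   6.97] F [-20.2   3.   21.1] op 0.0219 j [ 36.  22. -30.  -0. -38.  61.]
[-0.07834875  0.08959813]
```

```bash
python3 -m handwheel '[[0,0,0,0,0,0],[0,0,0,0,0,0],[0,0,0,0,0,0],[-0.002,0,-0.03,0,0,0],[-0.003,0,-0.08,0,0,0],[-0.003,0,-0.13,0,0,0],[-0.003,0,-0.17,0,0,0],[-0.003,0,-0.2,0,0,0]]' 0.23
python3 -c "
from h import *
o=st(); w=ctrl.snapshot('wrist'); cv2.imwrite('pics/w19.png',w['img'])
go(.558,-.235,.25,14,o)"
```

```text
clock: 37.42
tool_pos: [0.528, 0.1455, 0.23]
orientation: [-179.9, -0.1, 7.0]
force: [0.4, 0.6, -0.5]
opening: 0.0336
t 37.42 [0.528  0.1455 0.23  ] [-1.7995e+02 -1.1000e-01  6.9900e+00] F [ 0.4  0.6 -0.5] op 0.0336 j [ 36.   9. -17.   0. -64.  61.]
row [-0.0165  0.3813 -0.0204] [-0.0008 -0.0019 -0.1223] dist rows 6.1 turn rows 0.7
```

View pics/w19.png

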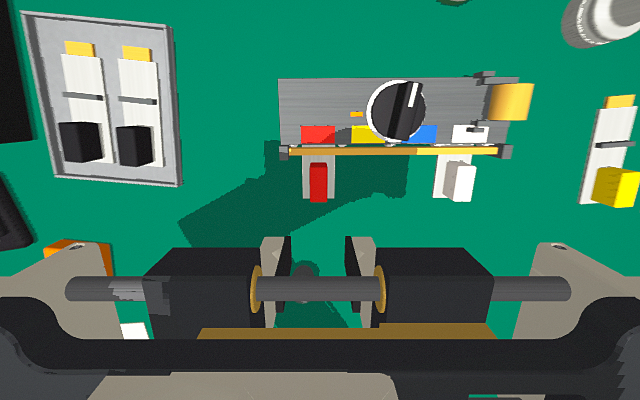

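```bash
python3 -m handwheel '[[-0.003,0.06,-0.02,0,0,-0.03],[-0.005,0.12,-0.02,0,0,-0.06],[-0.008,0.18,-0.02,0,0,-0.09],[-0.01,0.24,-0.02,0,0,-0.122],[-0.0165,0.3,-0.02,0,0,-0.122],[-0.0165,0.36,-0.02,0,0,-0.122],[-0.0165,0.381,-0.02,0,0,-0.122],[-0.0165,0.381,-0.02,0,0,-0.122]]'
python3 -m handwheel '[[0,0,0,0,0,0]]'
python3 -c "
from h import *
o=st()
w=ctrl.snapshot('wrist'); cv2.imwrite('pics/w20.png',w['img']);crop(w,'w20c',270,70,390,220,5)"
```

```text
clock: 38.48
tool_pos: [0.5574, -0.2361, 0.247]
orientation: [-180.0, 0.1, 13.8]
force: [0.3, 1.1, 0.8]
opening: 0.0333
clock: 38.6
tool_pos: [0.5575, -0.234, 0.2476]
orientation: [-180.0, 0.0, 14.0]
force: [0.4, -0.0, 0.6]
opening: 0.0334
t 38.6 [ 0.5575 -0.234   0.2476] [-1.7997e+02  2.0000e-02  1.4000e+01] F [ 0.4 -0.   0.6] op 0.0334 j [ -4.  14.  -8.  -0. -68. 108.]
```

View pics/w20.png

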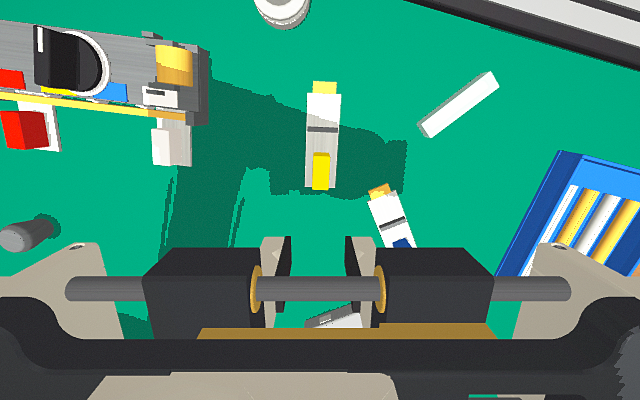

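View pics/w20c.png

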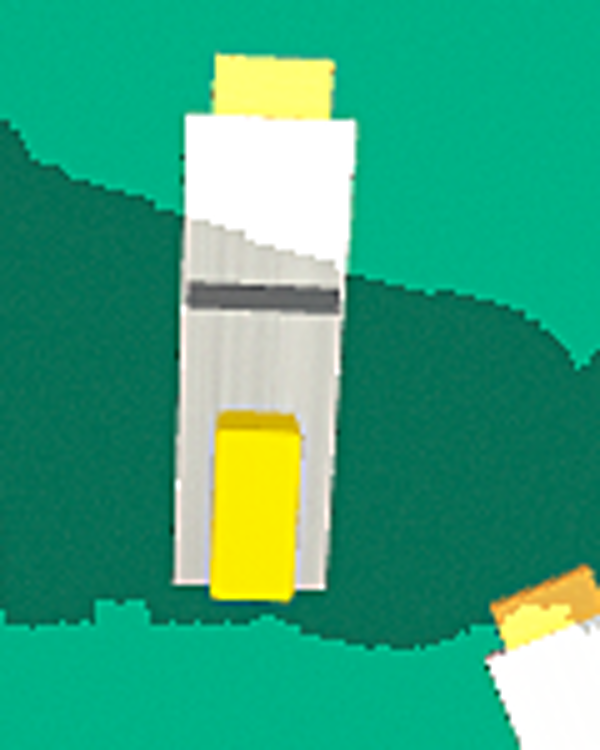

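```bash
python3 - <<'E'
from h import *
w=ctrl.snapshot('wrist')
g,y=blade(w,[(217,428),(300,433),(295,602),(210,598)],[(173,583),(325,589)],[(214,54),(333,60)],(270,70),5)
o=st(); go(g[0],g[1],.027,y,o)
E
```

```text
len 0.1401 tail w 0.0436 nose w 0.0305 yaw 11.61 grip top [ 0.5658 -0.2354] grip from ends [ 0.5659 -0.2352] [ 0.566  -0.2352]
t 38.7 [ 0.5577 -0.2336  0.248 ] [-1.7999e+02 -1.0000e-02  1.4070e+01] F [ 0.7  0.9 -0.1] op 0.0335 j [ -4.  14.  -8.  -0. -68. 108.]
row [0.0073 0.0038 0.221 ] [-0.0002 -0.0002  0.0431] dist rows 3.5 turn rows 0.2
```

```bash
python3 -m handwheel '[[0.0073,0.0038,0.06,0,0,0.043],[0.0073,0.0038,0.12,0,0,0.043],[0.0073,0.0038,0.165,0,0,0.043],[0.0073,0.0038,0.195,0,0,0.043],[0.0073,0.0038,0.213,0,0,0.043],[0.0073,0.0038,0.221,0,0,0.043],[0.0073,0.0038,0.221,0,0,0.043]]'
python3 -m handwheel '[[0,0,0,0,0,0],[0,0,0,0,0,0],[0,0,0,0,0,0],[0,0,0,0,0,0],[0,0,-0.01,0,0,0],[0,0,-0.05,0,0,0],[0,0,-0.1,0,0,0],[0,0,-0.13,0,0,0]]' 1
python3 -c "
from h import *
o=st();go(*gp('yellow',.088),.16,7,o)"
```

```text
clock: 39.58
tool_pos: [0.566, -0.2365, 0.0273]
orientation: [180.0, -0.0, 11.6]
force: [0.1, 0.1, -0.2]
opening: 0.0335
clock: 40.58
tool_pos: [0.5661, -0.237, 0.1599]
orientation: [179.9, -0.1, 11.5]
force: [-0.1, -0.6, -4.5]
opening: 0.0219
t 40.58 [ 0.5661 -0.237   0.1599] [ 1.7995e+02 -1.3000e-01  1.1520e+01] F [-0.1 -0.6 -4.5] op 0.0219 j [ -4.  18. -14.   0. -57. 106.]
row [-0.0535 -0.3294 -0.0006] [ 0.0008 -0.0022  0.079 ] dist rows 5.3 turn rows 0.4
```

```bash
python3 -m handwheel '[[-0.005,-0.025,0,0,0,0.01],[-0.013,-0.08,0,0,0,0.03],[-0.022,-0.135,0,0,0,0.05],[-0.03,-0.19,0,0,0,0.079],[-0.04,-0.245,0,0,0,0.079],[-0.048,-0.3,0,0,0,0.079],[-0.0535,-0.329,0,0,0,0.079],[-0.0535,-0.329,0,0,0,0.079]]'
python3 -c "
from h import *
o=st();go(*gp('yellow',.088),.0295,7,o)"
```

```text
clock: 41.58
tool_pos: [0.4466, 0.0764, 0.1574]
orientation: [-180.0, -0.0, 7.2]
force: [-0.7, 0.3, -3.0]
opening: 0.0217
t 41.58 [0.4466 0.0764 0.1574] [-1.7996e+02 -2.0000e-02  7.1700e+00] F [-0.7  0.3 -3. ] op 0.0217 j [ 35.   4. -33.  -0. -53.  62.]
row [0.001  0.0016 0.1279] [-0.0007 -0.0004  0.003 ] dist rows 2.0 turn rows 0.0
```

```bash
python3 -m handwheel '[[0.001,0.0015,0.04,0,0,0.003],[0.001,0.0015,0.08,0,0,0.003],[0.001,0.0015,0.11,0,0,0.003],[0.001,0.0015,0.123,0,0,0.003],[0.001,0.0015,0.128,0,0,0.003],[0.001,0.0015,0.128,0,0,0.003],[0.001,0.0015,0.128,0,0,0.003]]'
python3 -c "
from h import *
o=st();print(incass(o['tool_pos']));go(*gp('yellow'),.028,7,o)
w=ctrl.snapshot('wrist'); crop(w,'w21c',140,0,500,180,2.2)"
```

```text
clock: 42.45
tool_pos: [0.4493, 0.074, 0.0298]
orientation: [-180.0, -0.1, 6.8]
force: [-0.5, 0.7, -3.4]
opening: 0.0221
t 42.45 [0.4493 0.074  0.0298] [-1.7995e+02 -9.0000e-02  6.8400e+00] F [-0.5  0.7 -3.4] op 0.0221 j [ 34.  15. -42.  -0. -33.  63.]
[-0.16372809  0.02876656]
row [ 0.0867 -0.0015  0.002 ] [-0.0009 -0.0016 -0.0029] dist rows 1.4 turn rows 0.0
```

View pics/w21c.png

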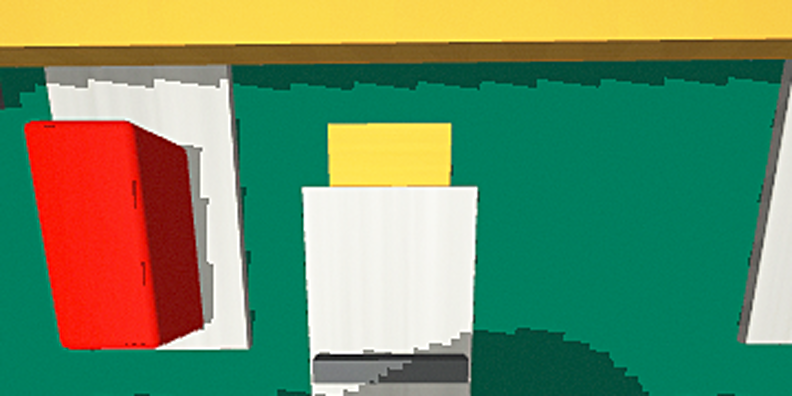

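```bash
python3 -m handwheel '[[0,-0.0015,0.0015,0,0,-0.003],[0.02,-0.0015,0.0015,0,0,-0.003],[0.04,-0.0015,0.0015,0,0,-0.003],[0.055,-0.0015,0.0015,0,0,-0.003],[0.07,-0.0015,0.0015,0,0,-0.003],[0.08,-0.0015,0.0015,0,0,-0.003],[0.084,-0.0015,0.0015,0,0,-0.003],[0.084,-0.0015,0.0015,0,0,-0.003]]'
python3 -m handwheel '[[0.0015,0,0,0,0,0],[0.003,0,0,0,0,0],[0.003,0,0,0,0,0]]'
python3 -m handwheel '[[0.0015,0,0,0,0,0],[0.003,0,0,0,0,0],[0.003,0,0,0,0,0]]'
python3 -c "
from h import *
o=st();print(incass(o['tool_pos']))"
```

```text
clock: 43.5
tool_pos: [0.5307, 0.0844, 0.0278]
orientation: [180.0, 0.1, 7.0]
force: [-5.9, -2.0, 10.2]
opening: 0.0218
clock: 43.88
tool_pos: [0.5334, 0.0847, 0.0278]
orientation: [180.0, 0.2, 7.0]
force: [-7.0, -1.2, 10.1]
opening: 0.022
clock: 44.25
tool_pos: [0.5342, 0.0848, 0.0278]
orientation: [179.9, 0.3, 7.0]
force: [-18.8, 1.1, 18.1]
opening: 0.0217
t 44.25 [0.5342 0.0848 0.0278] [179.94   0.35   6.97] F [-18.8   1.1  18.1] op 0.0217 j [ 30.  22. -30.  -0. -38.  67.]
[-0.07809105  0.02912336]
```

Yellow has stalled against the back stop at x_c = -78.1 mm. I'll release it and go for blue.

```bash
python3 -m handwheel '[[0,0,0,0,0,0],[0,0,0,0,0,0],[0,0,0,0,0,0],[-0.002,0,-0.03,0,0,0],[-0.003,0,-0.08,0,0,0],[-0.003,0,-0.13,0,0,0],[-0.003,0,-0.18,0,0,0],[-0.003,0,-0.21,0,0,0]]' 0.23
python3 -c "
from h import *
o=st(); t=ctrl.snapshot('top'); crop(t,'t22',270,140,480,280,3.6)
for ce,s in blobs(t['img'],'blue',20,(400,180,480,260)): print(ce,ray(t,*ce,.035))
go(.462,-.39,.25,35,o)"
```

```text
clock: 45.25
tool_pos: [0.5356, 0.0857, 0.2403]
orientation: [-179.9, -0.2, 7.0]
force: [0.1, 0.5, -0.5]
opening: 0.0338
t 45.25 [0.5356 0.0857 0.2403] [-179.94   -0.19    7.01] F [ 0.1  0.5 -0.5] op 0.0338 j [ 30.   8. -17.   0. -65.  67.]
[450.86666667 224.61666667] [ 0.46876993 -0.39053639  0.035     ]
row [-0.1311  0.4631 -0.0106] [-2.000e-04 -3.500e-03 -4.886e-01] dist rows 7.7 turn rows 2.6
```

View pics/t22.png

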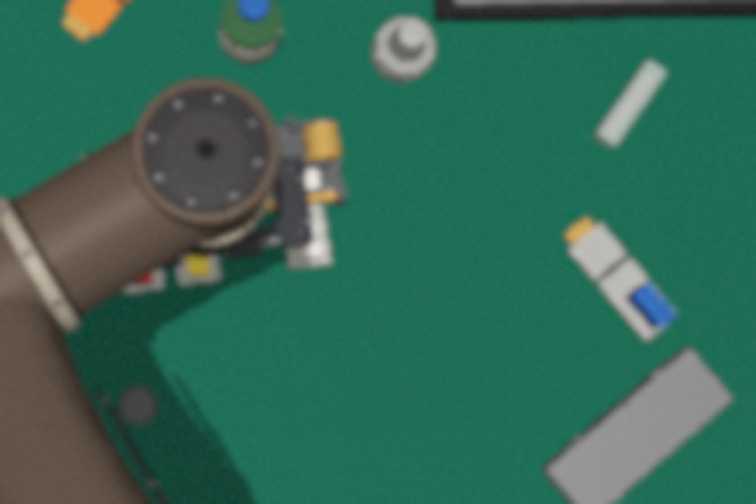

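```bash
python3 -m handwheel '[[-0.016,0.06,-0.01,0,0,-0.06],[-0.033,0.12,-0.01,0,0,-0.12],[-0.05,0.18,-0.01,0,0,-0.2],[-0.067,0.24,-0.01,0,0,-0.3],[-0.085,0.3,-0.01,0,0,-0.4],[-0.1,0.36,-0.01,0,0,-0.488],[-0.118,0.42,-0.01,0,0,-0.488],[-0.131,0.463,-0.01,0,0,-0.488]]'
python3 -m handwheel '[[0,0,0,0,0,0],[0,0,0,0,0,0]]'
python3 -c "
from h import *
o=st()
w=ctrl.snapshot('wrist'); cv2.imwrite('pics/w23.png',w['img']);crop(w,'w23c',260,70,380,220,5)"
```

```text
clock: 46.3
tool_pos: [0.4604, -0.3926, 0.2468]
orientation: [-180.0, 0.0, 34.9]
force: [0.4, 0.9, 0.4]
opening: 0.0341
clock: 46.55
tool_pos: [0.461, -0.3901, 0.2468]
orientation: [-179.9, 0.0, 34.9]
force: [0.3, -0.1, 0.3]
opening: 0.0338
t 46.55 [ 0.461  -0.3901  0.2468] [-1.7995e+02  2.0000e-02  3.4900e+01] F [ 0.3 -0.1  0.3] op 0.0338 j [-22.  14.  -8.  -0. -68. 147.]
```

View pics/w23.png

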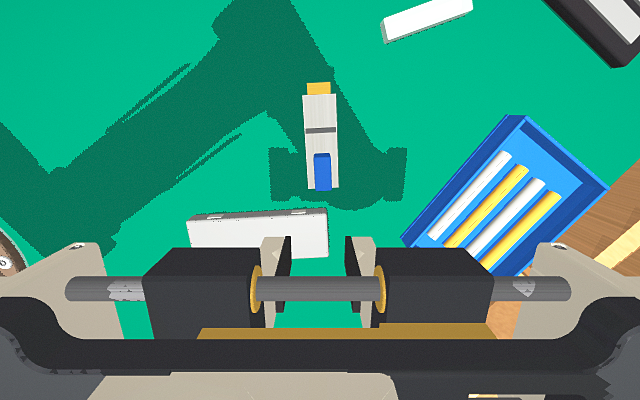

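View pics/w23c.png

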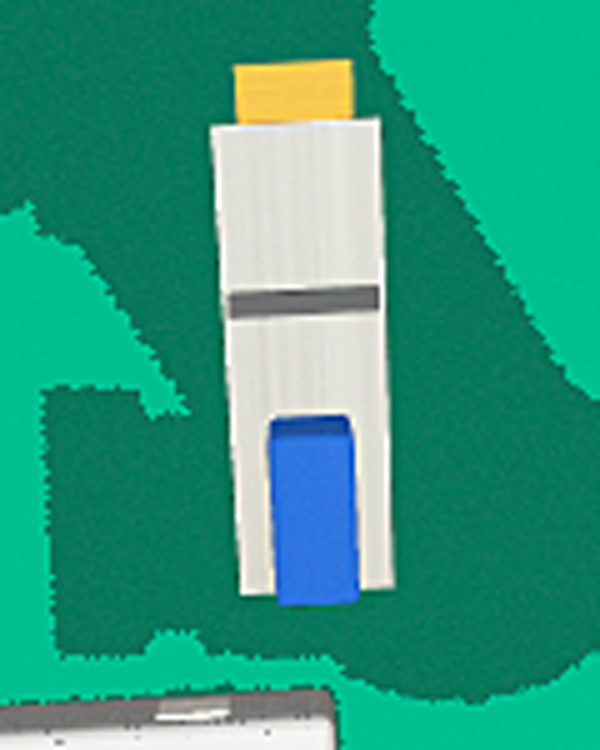

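```bash
python3 - <<'E'
from h import *
w=ctrl.snapshot('wrist')
g,y=blade(w,[(269,437),(352,432),(359,601),(278,605)],[(240,595),(394,589)],[(234,66),(352,60)],(260,70),5)
o=st(); go(g[0],g[1],.027,y,o)
E
```

```text
len 0.1402 tail w 0.0442 nose w 0.0302 yaw 37.82 grip top [ 0.4704 -0.3904] grip from ends [ 0.4698 -0.3908] [ 0.47   -0.3907]
t 46.65 [ 0.4615 -0.3893  0.2473] [-179.99   -0.     35.01] F [ 0.8  0.8 -0.2] op 0.034 j [-22.  14.  -8.  -0. -68. 147.]
row [0.0066 0.0061 0.2203] [-0.0002 -0.0001 -0.049 ] dist rows 3.5 turn rows 0.3
```

```bash
python3 -m handwheel '[[0.0066,0.006,0.06,0,0,-0.049],[0.0066,0.006,0.12,0,0,-0.049],[0.0066,0.006,0.165,0,0,-0.049],[0.0066,0.006,0.195,0,0,-0.049],[0.0066,0.006,0.213,0,0,-0.049],[0.0066,0.006,0.22,0,0,-0.049],[0.0066,0.006,0.22,0,0,-0.049]]'
python3 -m handwheel '[[0,0,0,0,0,0],[0,0,0,0,0,0],[0,0,0,0,0,0],[0,0,0,0,0,0],[0,0,-0.01,0,0,0],[0,0,-0.05,0,0,0],[0,0,-0.1,0,0,0],[0,0,-0.13,0,0,0]]' 1
python3 -c "
from h import *
o=st();go(*gp('blue',.088),.16,7,o)"
```

```text
clock: 47.52
tool_pos: [0.4706, -0.3911, 0.0279]
orientation: [180.0, -0.0, 37.8]
force: [0.1, 0.6, 0.6]
opening: 0.0338
clock: 48.52
tool_pos: [0.4705, -0.3915, 0.1604]
orientation: [179.9, -0.1, 37.8]
force: [-0.1, -0.5, -2.3]
opening: 0.0218
t 48.52 [ 0.4705 -0.3915  0.1604] [ 1.7987e+02 -6.0000e-02  3.7770e+01] F [-0.1 -0.5 -2.3] op 0.0218 j [-21.  18. -14.   0. -57. 149.]
row [ 2.372e-01 -3.312e-01 -1.000e-04] [ 0.0019 -0.0017  0.537 ] dist rows 6.5 turn rows 2.9
```

```bash
python3 -m handwheel '[[0.012,-0.017,0,0,0,0.04],[0.045,-0.062,0,0,0,0.12],[0.08,-0.11,0,0,0,0.2],[0.113,-0.158,0,0,0,0.28],[0.146,-0.206,0,0,0,0.36],[0.18,-0.25,0,0,0,0.45],[0.215,-0.3,0,0,0,0.537],[0.237,-0.331,0,0,0,0.537]]'
python3 -m handwheel '[[0,0,0,0,0,0],[0,0,0,0,0,0]]'
python3 -c "
from h import *
o=st();go(*gp('blue',.088),.0295,7,o)
w=ctrl.snapshot('wrist'); cv2.imwrite('pics/w24.png',w['img'])"
```

```text
clock: 49.52
tool_pos: [0.4541, 0.0178, 0.158]
orientation: [-180.0, -0.0, 7.0]
force: [0.0, 0.3, -3.1]
opening: 0.0217
clock: 49.78
tool_pos: [0.4544, 0.0155, 0.1576]
orientation: [-180.0, 0.0, 7.0]
force: [-0.7, 0.1, -1.6]
opening: 0.0217
t 49.77 [0.4544 0.0155 0.1576] [-1.7999e+02  2.0000e-02  7.0400e+00] F [-0.7  0.1 -1.6] op 0.0217 j [ 27.   4. -33.  -0. -53.  70.]
row [9.000e-04 1.000e-04 1.281e-01] [-0.0002  0.0003  0.0006] dist rows 2.0 turn rows 0.0
```

View pics/w24.png

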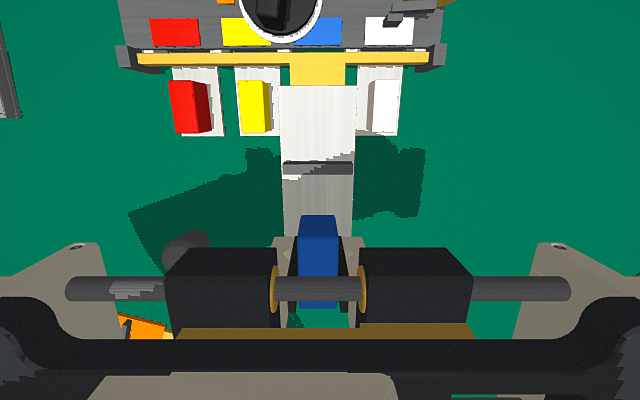

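```bash
python3 -m handwheel '[[0.001,0,0.04,0,0,0],[0.001,0,0.08,0,0,0],[0.001,0,0.11,0,0,0],[0.001,0,0.123,0,0,0],[0.001,0,0.128,0,0,0],[0.001,0,0.128,0,0,0],[0.001,0,0.128,0,0,0]]'
python3 -c "
from h import *
o=st();print(incass(o['tool_pos']));go(*gp('blue'),.028,7,o)"
```

```text
clock: 50.7
tool_pos: [0.4564, 0.016, 0.0303]
orientation: [-180.0, -0.1, 7.0]
force: [-0.3, -0.0, -2.8]
opening: 0.0217
t 50.7 [0.4564 0.016  0.0303] [-1.7996e+02 -1.0000e-01  7.0000e+00] F [-0.3 -0.  -2.8] op 0.0217 j [ 27.  15. -41.  -0. -33.  70.]
[-0.16376022 -0.02965684]
row [0.0868 0.0003 0.0025] [-0.0006 -0.0017  0.0001] dist rows 1.4 turn rows 0.0
```

```bash
python3 -m handwheel '[[0.005,0,0.0015,0,0,0],[0.02,0,0.0015,0,0,0],[0.04,0,0.0015,0,0,0],[0.055,0,0.0015,0,0,0],[0.07,0,0.0015,0,0,0],[0.08,0,0.0015,0,0,0],[0.084,0,0.0015,0,0,0],[0.084,0,0.0015,0,0,0]]'
python3 -m handwheel '[[0.0015,0,0,0,0,0],[0.003,0,0,0,0,0],[0.003,0,0,0,0,0]]'
python3 -m handwheel '[[0.0015,0,0,0,0,0],[0.003,0,0,0,0,0],[0.003,0,0,0,0,0]]'
python3 -c "
from h import *
o=st();print(incass(o['tool_pos']))"
```

```text
clock: 51.7
tool_pos: [0.5374, 0.0251, 0.0283]
orientation: [180.0, 0.2, 7.0]
force: [-8.3, -1.4, 12.0]
opening: 0.0218
clock: 52.08
tool_pos: [0.5406, 0.0256, 0.0283]
orientation: [180.0, 0.2, 7.0]
force: [-6.9, -1.0, 12.6]
opening: 0.0218
clock: 52.45
tool_pos: [0.5421, 0.0257, 0.0283]
orientation: [179.9, 0.3, 7.0]
force: [-12.7, 0.2, 16.8]
opening: 0.022
t 52.45 [0.5421 0.0257 0.0283] [179.95   0.33   6.97] F [-12.7   0.2  16.8] op 0.022 j [ 23.  22. -30.  -0. -38.  74.]
[-0.07747106 -0.03044571]
```

One more nudge to confirm the stop, then release and check all four.

```bash
python3 -m handwheel '[[0.0015,0,0,0,0,0],[0.0015,0,0,0,0,0]]'
python3 -m handwheel '[[0,0,0,0,0,0],[0,0,0,0,0,0],[0,0,0,0,0,0],[-0.002,0,-0.03,0,0,0],[-0.003,0,-0.08,0,0,0],[-0.003,0,-0.13,0,0,0],[-0.003,0,-0.18,0,0,0],[-0.003,0,-0.2,0,0,0]]' 0.23
python3 -c "
from h import *
o=st(); go(.49,.06,.24,7,o); w=ctrl.snapshot('wrist'); crop(w,'w25',120,60,440,240,2.5)
s=ctrl.snapshot('scene'); crop(s,'s25',240,170,400,290,5)"
```

```text
clock: 52.7
tool_pos: [0.5422, 0.0257, 0.0283]
orientation: [179.9, 0.5, 6.9]
force: [-19.4, 0.8, 22.6]
opening: 0.0222
clock: 53.7
tool_pos: [0.5449, 0.0268, 0.2314]
orientation: [-179.9, -0.3, 7.0]
force: [-0.7, 0.5, -0.8]
opening: 0.0338
t 53.7 [0.5449 0.0268 0.2314] [-179.95   -0.28    7.01] F [-0.7  0.5 -0.8] op 0.0338 j [ 23.   9. -17.   0. -64.  74.]
row [-0.0504 -0.0397 -0.0088] [-0.0009 -0.005   0.0002] dist rows 1.0 turn rows 0.0
```

View pics/w25.png

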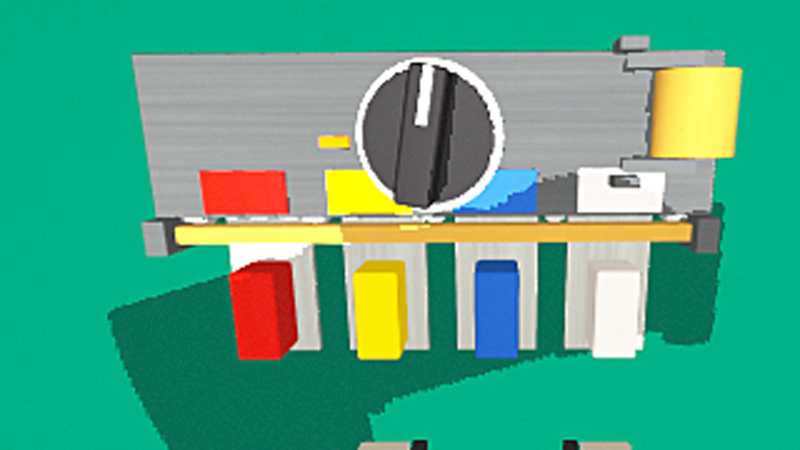

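View pics/s25.png

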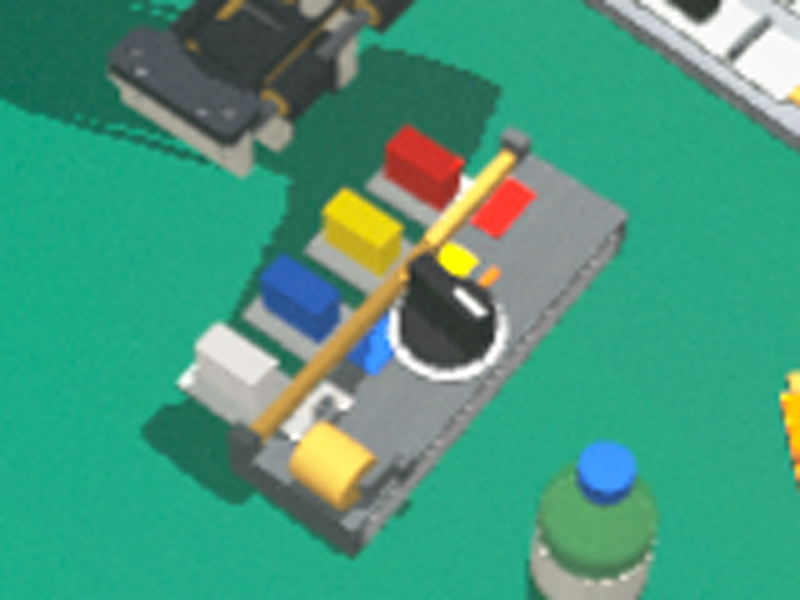

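```bash
python3 - <<'E'
from h import *
w=ctrl.snapshot('wrist')
for n,(a,b,v) in dict(red=(236,320,350),yellow=(349,429,350),blue=(456,536,350),white=(566,646,350)).items():
    P=[incass(ray(w,120+u/2.5,60+v/2.5,.005)) for u in (a,b)]; print(n,np.round(np.mean(P,0),4),"-> origin x",round(np.mean(P,0)[0]+.07,4),"w",round(P[1][1]-P[0][1],4))
o=st(); go(.6223,.067,.15,-3,o)
E
```

```text
red [-0.1075  0.0915] -> origin x -0.0375 w -0.0467
yellow [-0.1075  0.0297] -> origin x -0.0375 w -0.0445
blue [-0.1075 -0.0298] -> origin x -0.0375 w -0.0445
white [-0.1075 -0.0909] -> origin x -0.0375 w -0.0445
t 53.85 [0.5441 0.0267 0.2288] [-1.7995e+02 -1.3000e-01  6.9900e+00] F [-0.3 -0.4 -1.7] op 0.0335 j [ 23.   9. -17.  -0. -64.  74.]
row [ 0.0824 -0.0304  0.079 ] [-0.001  -0.0021  0.1744] dist rows 1.9 turn rows 0.9
```

```bash
python3 -m handwheel '[[0.04,-0.015,0,0,0,0.1],[0.075,-0.03,0,0,0,0.174],[0.0824,-0.0304,0.04,0,0,0.174],[0.0824,-0.0304,0.079,0,0,0.174],[0.0824,-0.0304,0.079,0,0,0.174],[0.0824,-0.0304,0.079,0,0,0.174]]'
python3 -c "
from h import *
o=st(); go(.6223,.067,.0685,-3,o); w=ctrl.snapshot('wrist'); cv2.imwrite('pics/w26.png',w['img'])"
```

```text
clock: 54.6
tool_pos: [0.6221, 0.0667, 0.1495]
orientation: [180.0, -0.0, -2.9]
force: [0.3, 1.0, -0.0]
opening: 0.0339
t 54.6 [0.6221 0.0667 0.1495] [ 1.7997e+02 -1.0000e-02 -2.9500e+00] F [ 0.3  1.  -0. ] op 0.0339 j [ 24.  20. -13.   0. -57.  63.]
row [ 0.0002 -0.0003  0.081 ] [ 0.0005 -0.0002  0.0009] dist rows 1.3 turn rows 0.0
```

View pics/w26.png

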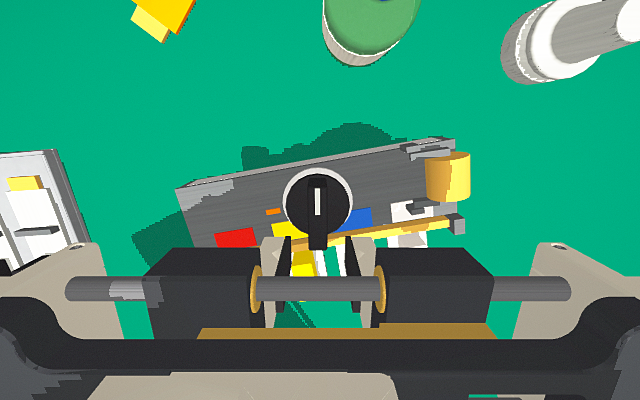

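Knob bar is vertical in the wrist view at column 318, between the fingers. I'll descend, grip and turn it clockwise.

```bash
python3 -m handwheel '[[0,0,0.03,0,0,0],[0,0,0.06,0,0,0],[0,0,0.075,0,0,0],[0,0,0.0815,0,0,0],[0,0,0.0815,0,0,0]]'
python3 -m handwheel '[[0,0,0,0,0,0],[0,0,0,0,0,0],[0,0,0,0,0,0],[0,0,0,0,0,0]]' 1
python3 -m handwheel '[[0,0,0,0,0,0.12],[0,0,0,0,0,0.24],[0,0,0,0,0,0.36],[0,0,0,0,0,0.48],[0,0,0,0,0,0.6],[0,0,0,0,0,0.72],[0,0,0,0,0,0.84],[0,0,0,0,0,0.94]]'
python3 -m handwheel '[[0,0,0,0,0,0.12],[0,0,0,0,0,0.24],[0,0,0,0,0,0.36],[0,0,0,0,0,0.45],[0,0,0,0,0,0.45],[0,0,0,0,0,0.45]]'
python3 -c "
from h import *
o=st(); print(o['moment'])"
```

```text
clock: 55.28
tool_pos: [0.6221, 0.0669, 0.0681]
orientation: [-180.0, -0.0, -3.0]
force: [-0.2, 0.6, 0.4]
opening: 0.0337
clock: 55.78
tool_pos: [0.6219, 0.0669, 0.068]
orientation: [-180.0, -0.0, -2.9]
force: [-1.3, -0.1, 3.8]
opening: 0.0161
clock: 56.78
tool_pos: [0.6219, 0.0669, 0.068]
orientation: [-180.0, -0.0, -57.0]
force: [-1.5, 0.6, 4.7]
opening: 0.016
clock: 57.52
tool_pos: [0.6219, 0.0669, 0.068]
orientation: [-180.0, 0.0, -82.6]
force: [-1.6, 0.3, 4.9]
opening: 0.0157
t 57.52 [0.6219 0.0669 0.068 ] [-1.7996e+02  1.0000e-02 -8.2630e+01] F [-1.6  0.3  4.9] op 0.0157 j [ 24.  25. -18.  -0. -47. -17.]
[ 0.13356345  0.44205881 -0.24069508]
```

Release, rise and check.

```bash
python3 -m handwheel '[[0,0,0,0,0,0],[0,0,0,0,0,0],[0,0,0,0,0,0],[0,0,-0.03,0,0,0],[0,0,-0.08,0,0,0],[0,0,-0.13,0,0,0],[0,0,-0.17,0,0,0],[0,0,-0.17,0,0,0]]' 0.15
python3 -c "
from h import *
o=st(); go(.5,.12,.27,7,o)"
```

```text
clock: 58.52
tool_pos: [0.6233, 0.0672, 0.2414]
orientation: [-179.6, 0.1, -82.6]
force: [-0.8, -0.6, -1.6]
opening: 0.037
t 58.52 [0.6233 0.0672 0.2414] [-1.7962e+02  7.0000e-02 -8.2590e+01] F [-0.8 -0.6 -1.6] op 0.037 j [ 24.  16.  -6.   0. -67. -17.]
row [-0.0683  0.1153 -0.0293] [-0.0061 -0.0042 -1.5636] dist rows 2.2 turn rows 8.4
```

```bash
python3 -m handwheel '[[-0.03,0.06,-0.03,0,0,-0.18],[-0.068,0.115,-0.03,0,0,-0.36],[-0.068,0.115,-0.03,0,0,-0.54],[-0.068,0.115,-0.03,0,0,-0.72],[-0.068,0.115,-0.03,0,0,-0.9],[-0.068,0.115,-0.03,0,0,-1.08],[-0.068,0.115,-0.03,0,0,-1.26],[-0.068,0.115,-0.03,0,0,-1.44]]'
python3 -m handwheel '[[0,0,0,0,0,-0.13],[0,0,0,0,0,-0.13],[0,0,0,0,0,-0.13]]'
python3 -c "
from h import *
o=st(); w=ctrl.snapshot('wrist'); cv2.imwrite('pics/w27.png',w['img']); crop(w,'w27c',200,60,480,230,2.8)
s=ctrl.snapshot('scene'); cv2.imwrite('pics/s27.png',s['img']);
t=ctrl.snapshot('top'); cv2.imwrite('pics/t27.png',t['img'])"
```

```text
clock: 59.52
tool_pos: [0.4984, 0.1192, 0.2664]
orientation: [180.0, 0.1, 0.2]
force: [0.5, 0.7, 0.4]
opening: 0.0373
clock: 59.9
tool_pos: [0.4986, 0.1193, 0.267]
orientation: [180.0, 0.0, 7.2]
force: [0.6, -0.5, -0.3]
opening: 0.0373
t 59.9 [0.4986 0.1193 0.267 ] [1.7999e+02 5.0000e-02 7.1700e+00] F [ 0.6 -0.5 -0.3] op 0.0373 j [ 35.   4. -17.  -0. -68.  62.]
```

View pics/w27.png

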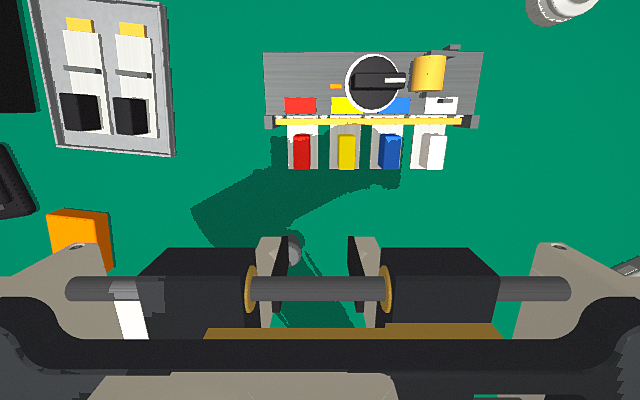

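View pics/w27c.png

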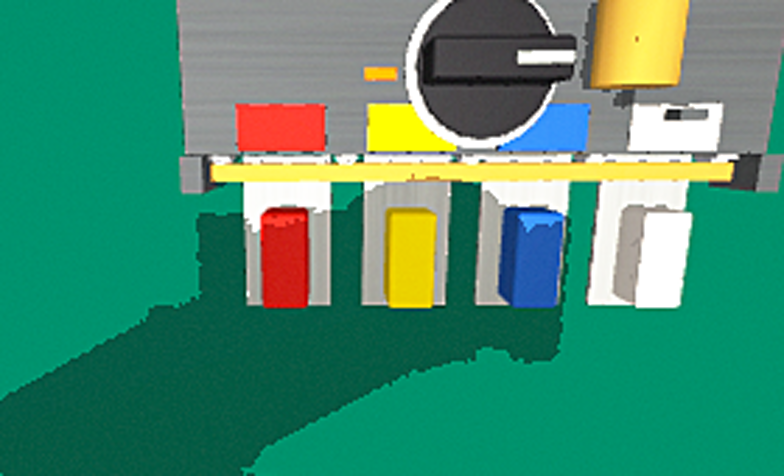

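View pics/s27.png

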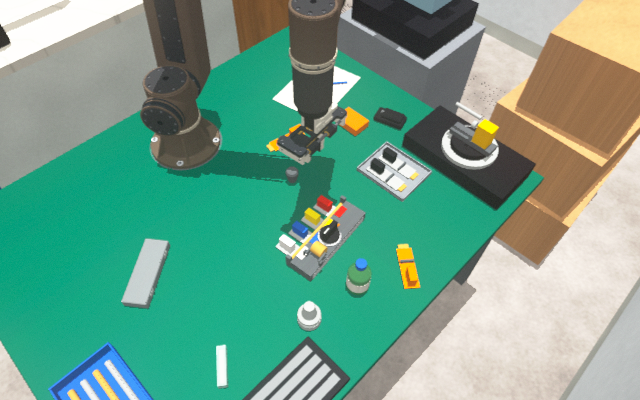

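```bash
python3 - <<'E'
from h import *
w=ctrl.snapshot('wrist')
for n,(a,b,v) in dict(red=(246,330,305),yellow=(361,446,305),blue=(476,560,305),white=(588,670,305)).items():
    P=[incass(ray(w,200+u/2.8,60+v/2.8,.005)) for u in (a,b)]; print(n,np.round(np.mean(P,0),4))
st(); ctrl.close_job()
E
```

```text
red [-0.1071  0.0903]
yellow [-0.1068  0.0295]
blue [-0.1066 -0.0309]
white [-0.1063 -0.0893]
t 60.1 [0.4988 0.1194 0.2673] [-1.80e+02  1.00e-02  7.28e+00] F [-0.2  0.4  0.3] op 0.0372 j [ 35.   4. -17.  -0. -68.  62.]
the job is handed in; nothing more can be done
```

The job is done and handed in at 60 s of the 208 s allowed. I turned the knob counter-clockwise past its click and laid both worn blades in the scrap tray. I then slid the white, red, yellow and blue blades into their bays until each stalled against the back stop, turned the knob clockwise to lock, and let go.

**Last checks:**
- **Blades home:** the four blade tails lie in one line within 1 mm. Each blade is within about 1 mm of its bay's centre line.
- **Knob:** its bar lies along the cassette, the brass weight is back over, and the keeper bar is down.
- **Tray and bench:** both worn blades lie flat in the tray. The bystanders look unmoved by eye; I did not measure them again at the end.
- **Robot:** the gripper is clear of everything, with no contact force.

**One disagreement:** the blades stopped about 3–5 mm further into the bays than I first estimated from the worn blades' tails. I went by the stall at the stop and the matching tails.

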